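Weigh a sample canister on the spring hook scale

ROBOT

A 6-joint arm with a two-finger parallel gripper is mounted at the origin on a cart in front of the work surface, level with it; the furniture and walls round the work are solid. World frame = base frame: x ahead of the robot, y to its left, z up, the work surface at z = 0. Lengths are in mm, angles in rad, forces in N, time in s.
With the tool pointing down it reaches from about 300 to 750 mm from the base axis. Payload 8.5 kg.
Tool frame: the origin (TCP) lies where the fingers leave the gripper's body, on its centre line; the fingertips stand 73 mm ahead of it and the grasp point (between the pads) lies 54 mm ahead of it; z points along the fingers, y is the direction in which the jaws open and shut (so a half turn about z gives the same grasp; the last joint's range is limited). The gripper opens to 85 mm and grips with 20 to 120 N. Pads are 22 mm wide; open, the fingers measure 114 mm over their backs; the gripper's body (76 mm by 85 mm) begins 54 mm behind the grasp point. The pads swing forward as they close: fully open they stand 13 mm farther back than shut.
Start: joints at [0.989, 0.381, 1.297, -0, 1.464, -0.215], TCP at [197.237, 513.399, 303.922] pointing down, gripper open.
Joint ranges: [-3.11, 3.11], [-0.89, 2.33], [0.22, 2.48], [-1.42, 4.56], [0.17, 2.85], [-2.88, 2.88]. Speed limits (rad/s): [2.39, 2.39, 3.14, 3.14, 3.14, 3.14].

INTERFACE

Orientations are given as [roll, pitch, yaw] about the fixed x, y, z axes, in that order (R = Rz(yaw) Ry(pitch) Rx(roll)).
In Python, from cell import bot gives the robot as it stands.
- The arm moves only by the tool drive_tool, never from a script. Its argument "deltas" is a list of rows, each an object of numbers: "x", "y", "z": the shift along the tool's x, y, z in cm; "ax", "ay", "az": the turn, a rotation vector about the tool's x, y, z in rad; "gripper": the gripper's target within -1 to 1 (fully open at 1, half-way at 0, shut at -1). A call has 1 to 12 rows; each row shifts and turns the pose as measured when the row begins, along the tool's axes as they then stand; what a row does not reach is not made up. A row lasts 1/8 s, in which the tool goes at most 62.5 mm and 10.7 degrees, less where a joint would pass 70% of its speed; a pose out of reach is approached as far as the arm can. A call with a gripper value outside its range is refused whole. The fingers move at their own pace and stop on an object; "newtons" is the grip in N (left out, the last holds). Time passes only in rows, so rows that do not move let the fingers close. It gives the time, the measured TCP pose, the force and the opening at its end, in the units of the state.
- bot.read_state(): the state, without advancing time (a new reading comes with each control period).
- bot.get_image(name): name is "side" or "top"; returns a dict with "img" (384x512x3 uint8, red, green, blue), "fovy" (degrees; the focal length in pixels is half the picture's height over the tangent of half this angle, whatever the lens; pixels are square), "cx", "cy" (the principal point, pixels), "k1" (the pictures are not rectified: a ray, as slopes to the right and down, at radius r is drawn at 1 + k1 r^2 times it, then the intrinsics apply), "rvec" (rotation vector, rad) and "tvec" (3), from world to camera coordinates, as OpenCV has them. Camera axes: x right, y down, z forward; pixel columns grow to the right and rows downward; lengths in mm; the calibration is good to about 2 mm. A picture is of the moment at which its call begins. There is no depth.
- bot.close_job(): hands the job in, once; it reports no verdict.
The state is a dict: "time_s": time; "joint_pos": joint angles; "joint_velocities": joint speeds; "joint_efforts": joint torques, N m; "tcp_pos": TCP position; "tool_rot": TCP orientation; "ft_force": force on the tool from outside, world axes, zero at the start; "wrist_torque": the same for the moment, N m; "finger_gap": finger opening in mm.
Only numpy, scipy, OpenCV 4.12 (cv2) and the standard library are available. Lean on these libraries where they do the work, as an engineer would, in place of code of your own. Each camera call takes 0.05 s, during which the arm holds its last target.

TASK

Weigh the sample canister: hang it by its eye on the hook of the spring scale so that the scale takes the weight gradually, without the hook ever jumping, bouncing or being pulled to its stop, and leave it hanging freely, let go of, until it has hung still for two seconds. Then lift it off as gently and set it down upright in the shallow tray, leaving the other things where they are.

Things in the scene. Friction and masses are not known exactly. Their poses are not given: they have to be found in the camera images.
- can_grip (a point): centre of the grey square grip block (16 x 16 mm across, 36 mm tall) that forms the top of the sample canister, 132 mm above the canister's underside; same axes as canister. The block stands on an 8 mm neck above the eye and is clear on all four sides
- can_eye (a point): the point of the canister that rests on the hook: top of the hole of its eye (an upright ring of 6 mm wire, 35 mm round hole reaching from 61 to 96 mm above the canister's underside). It lies 36 mm straight below can_grip and 96 mm above the underside; same axes as canister
- canister: closed steel sample canister with a lifting eye, 150 mm tall, 54 mm across its lid (lid top at 55 mm), standing upright on the worktop; its mass is unknown, 0.25 to 0.85 kg. Origin: centre of its underside; z up, x along the hole of the eye (it is alike from both sides), y across the eye
- hook_seat (a point): lowest point of the upper side of the hook's bend, where the eye rests; 215 mm above the worktop unloaded, moves with the hook. z up, x level along the hook's arm toward the post. Hook: 7 mm wire in the x-z plane, open upward. Its arm runs from the bend to +x, top 13.5 mm above the seat, bare up to 80 mm
- hook_tip (a point): top end of the hook's upturned tip, 13.5 mm to -x of the seat and 15.5 mm above it; moves with the hook, same axes as hook_seat. For the eye's hole to pass over the tip along +x, the top of the hole (can_eye) must be 16 to 27 mm above hook_seat
- stand: the spring hook scale: grey post with a hook that sinks along it. Origin on the worktop straight below the seat, x toward the post. The post's front is 95 mm to +x, it is 74 mm wide and 243 mm tall; its foot (10 mm thick, 120 mm wide) lies under the hook from 45 mm to -x to 155 mm to +x
- hook (a joint): how far the hook has sunk, m: 0 unloaded, stop at 0.106. A lightly damped spring: it starts at 0.45 N, then sinks 1 mm per 0.09 N, so the canister balances 22 to 88 mm down, by its mass. Moving faster than 70 mm/s at any moment or beyond 100 mm spoils the weighing; letting go of the canister over about 5 mm off balance makes it bounce so
- tray: shallow square aluminium tray fixed to the worktop, 120 x 120 mm and 14 mm high, walls and floor 4 mm; origin at the centre of its underside
- weight: brass check weight, 30 mm wide and 40 mm tall, a bystander; origin at the centre of its underside
- mug: dotted white mug, 82 mm wide and 91 mm tall, a bystander; origin at the centre of its underside
- tape: roll of pale tape lying flat, 94 mm wide and 25 mm high, a bystander; origin at the centre of its underside
Things that resemble listed ones, but are neither listed nor needed, are in the scene too. Several things have the shape of the tray; the one meant has the colours described above.

How it is judged (in metres and radians):
On the way:
1. the canister hangs by its eye on the hook, let go of, carried by the scale alone, upright and still for 1.5 s (distance between can_eye and hook_seat below 0.012 m and value of joint hook above 0.012 m and contact force between each of the arm, the fingers and canister below 0.1 N and velocity of joint hook between -0.01 and 0.01 m/s and angle between can_eye's own z axis and vertical below 0.2 rad and linear speed of canister below 0.05 m/s), for 1.5 s.
At the end, for the whole second after the job is handed in: the canister stands upright (within 4.5 degrees) and at rest on the floor of the tray (its axis within 42 mm of the tray's centre), let go of, and the hook is empty and back at the top (within 4 mm) (horizontal distance between canister and tray below 0.042 m and height (world z) of canister between 0.001 and 0.008 m and angle between canister's own z axis and vertical below 0.08 rad and linear speed of canister below 0.02 m/s and value of joint hook below 0.004 m); the robot touches nothing.
It fails at once if the hook jumps or bounces: it moves up or down faster than 70 mm/s (velocity of joint hook above 0.07 m/s or velocity of joint hook below -0.07 m/s).
It fails at once if the hook is pulled down to its stop (beyond 100 mm) (value of joint hook above 0.1 m).
It fails at once if the hook and the canister are forced against each other with more than 20 N (contact force between hook and canister above 20 N).
It fails at once if the check weight, the mug or the tape is moved more than 30 mm (distance of any of weight, mug, tape from where it was at the start of the episode above 0.03 m).
It also fails if it takes over 72 s, if anything falls off the work surface, if the arm or the gripper's body presses on something with over 40 N, if the wrist force passes 120 N, or if a joint passes its speed limit or range.

## Working session

There is one attempt and no reset: what is moved stays moved. The work goes in short steps, Python scripts to look and compute and a tool call to move; the robot and the scene stay as the last step left them, time stands still between calls to the robot, and variables do not carry over. Pictures are saved under pics/ and viewed, and the job is handed in when it is done.

Besides the shell and the picture viewer there is one more tool, called after ">>>" in YAML: its name, and indented under it one key for each argument. drive_tool: Moves the arm, as the interface text tells. Its arguments: {"type":"object","properties":{"deltas":{"type":"array","items":{"type":"object","properties":{"x":{"type":"number"},"y":{"type":"number"},"z":{"type":"number"},"ax":{"type":"number"},"ay":{"type":"number"},"az":{"type":"number"},"gripper":{"type":"number"}}}},"newtons":{"type":"number"}},"required":["deltas"]}

```bash
ls; mkdir -p pics; python3 - <<'E'
from cell import bot
import cv2,json
print(bot.read_state())
for n in("side","top"):
    d=bot.get_image(n); im=d.pop("img"); cv2.imwrite(f"pics/{n}0.png",im[:,:,::-1]); 
    cv2.imwrite(f"pics/{n}0b.png",cv2.resize(im[:,:,::-1],(800,600),interpolation=cv2.INTER_CUBIC))
    print(n,d)
E
```

```text
pics
{'time_s': 0.0, 'joint_pos': array([ 9.88718186e-01,  3.81173500e-01,  1.29829747e+00,  5.07955379e-06,
        1.46360926e+00, -2.15298513e-01]), 'joint_velocities': array([-0.00043213,  0.00047015,  0.00060271, -0.00053793,  0.00060269,
       -0.00124743]), 'joint_efforts': array([-9.16184254e-04, -4.48458731e+01, -2.31280017e+01, -2.82376577e-04,
        4.72740692e-03,  1.00219148e-05]), 'tcp_pos': array([197.12036599, 513.24100293, 303.31140896]), 'tool_rot': array([-3.14014050e+00, -3.22736565e-04,  2.77481224e+00]), 'ft_force': array([-0.29262401,  0.92241613, -0.39730314]), 'wrist_torque': array([ 0.01506084,  0.01098839, -0.05890122]), 'finger_gap': 85.27333399567699}
side {'fovy': 57.20901291640398, 'cx': 263.0366424745847, 'cy': 192.89349635994753, 'k1': -0.10449801225773497, 'rvec': array([ 2.18338977, -0.45011823,  0.23004119]), 'tvec': array([-378.44417894,  338.42935133, 1056.45394197])}
top {'fovy': 54.94510549936101, 'cx': 257.17598588802844, 'cy': 186.44679338814575, 'k1': 0.008809767451701419, 'rvec': array([ 2.10490417, -2.12882669,  0.16652988]), 'tvec': array([ 198.5362749 ,  517.4029379 , 1607.10397911])}
```

View pics/side0b.png

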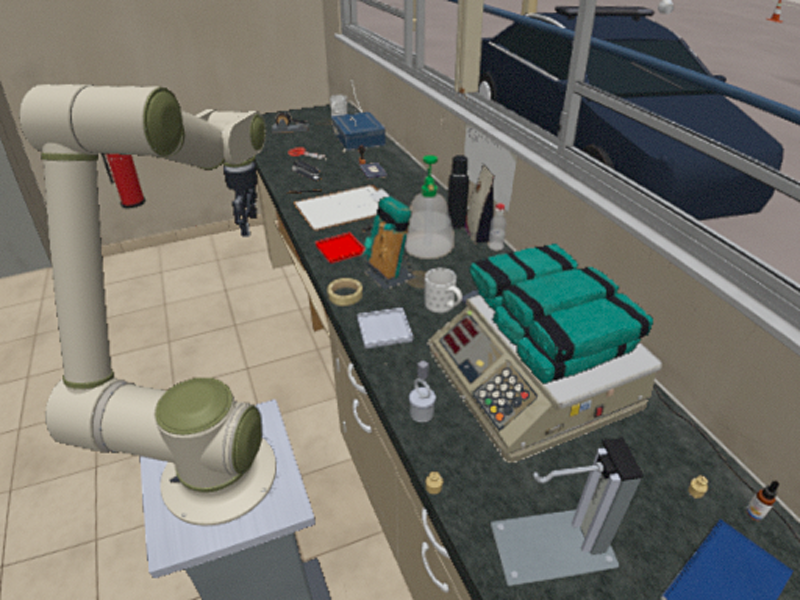

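View pics/top0b.png

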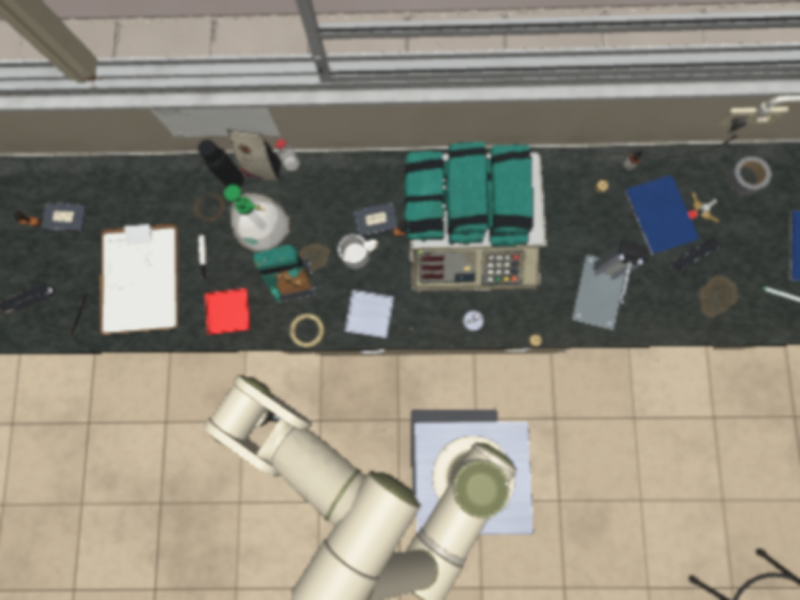

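Candidates (800x600 pictures): the canister is the grey lidded can with a ring, at side (422,400) / top (473,320). The spray bottle and white/dark bottles don't match. For the tray there is the aluminium one at side (385,327) / top (370,314), and a red look-alike at side (340,247), which I reject. The scale is at side (600,500) / top (605,290), and the electronic scale with towels is not it. Next, close crops.

```bash
cat > h.py <<'E'
import numpy as np,cv2
from scipy.optimize import least_squares
C={"side":dict(fovy=57.20901291640398,cx=263.0366424745847,cy=192.89349635994753,k1=-0.10449801225773497,rvec=[2.18338977,-0.45011823,0.23004119],tvec=[-378.44417894,338.42935133,1056.45394197]),
"top":dict(fovy=54.94510549936101,cx=257.17598588802844,cy=186.44679338814575,k1=0.008809767451701419,rvec=[2.10490417,-2.12882669,0.16652988],tvec=[198.5362749,517.4029379,1607.10397911])}
def cam(n):
    c=C[n];f=192/np.tan(np.radians(c["fovy"]/2))
    K=np.array([[f,0,c["cx"]],[0,f,c["cy"]],[0,0,1]]);return K,np.array([c["k1"],0,0,0,0.]),np.array(c["rvec"]),np.array(c["tvec"])
def proj(n,P):
    K,D,r,t=cam(n);return cv2.projectPoints(np.array(P,float).reshape(-1,1,3),r,t,K,D)[0][:,0]
def atz(n,uv,z):
    K,D,r,t=cam(n);u=cv2.undistortPoints(np.array(uv,float).reshape(-1,1,2),K,D)[:,0]
    R=cv2.Rodrigues(r)[0];o=-R.T@t;out=[]
    for a in u:
        d=R.T@np.array([a[0],a[1],1]);out.append(o+d*(z-o[2])/d[2])
    return np.array(out)
def tri(s,t):
    f=lambda p:np.r_[proj("side",p)[0]-s,proj("top",p)[0]-t]
    q=least_squares(f,[400,0,50]);return q.x,q.fun
def crop(n,src,u0,v0,w,h,k,out,im=None):
    im=cv2.imread(src) if im is None else im
    cv2.imwrite(out,cv2.resize(im[v0:v0+h,u0:u0+w],None,fx=k,fy=k,interpolation=cv2.INTER_CUBIC))
E
python3 - <<'E'
from h import *
crop(0,"pics/side0.png",250,220,75,75,8,"pics/c1.png")
crop(0,"pics/side0.png",305,270,110,110,5.4,"pics/c2.png")
crop(0,"pics/top0.png",210,130,210,100,3.8,"pics/c3.png")
crop(0,"pics/side0.png",220,170,60,60,8,"pics/c4.png")
E
```

```text
(no output)
```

View pics/c1.png

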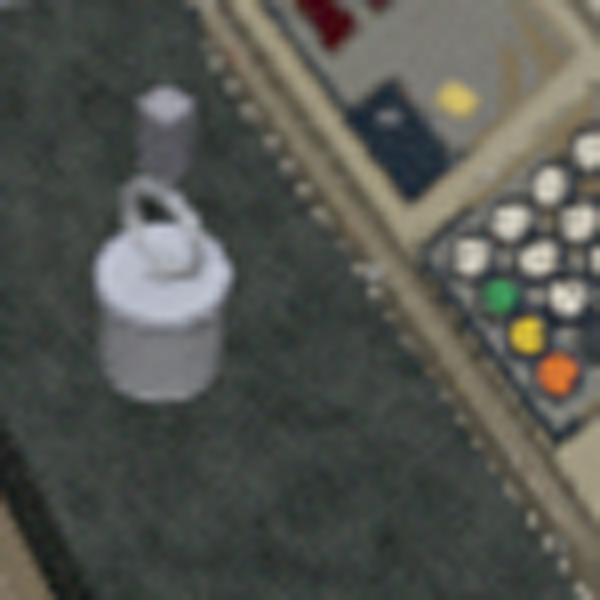

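View pics/c2.png

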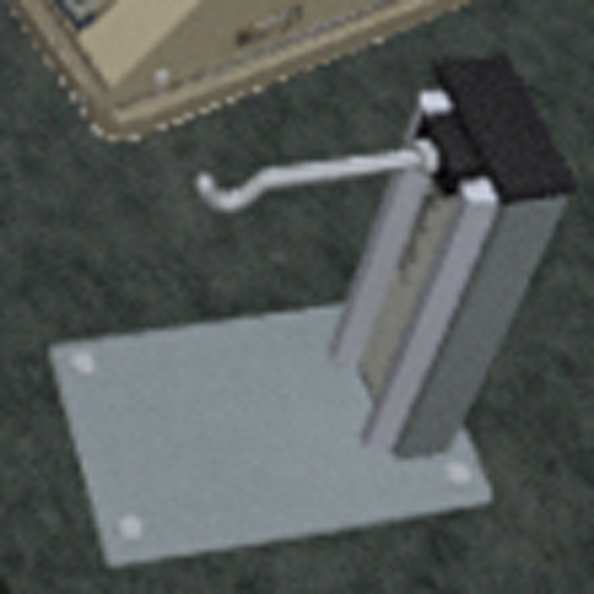

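View pics/c3.png

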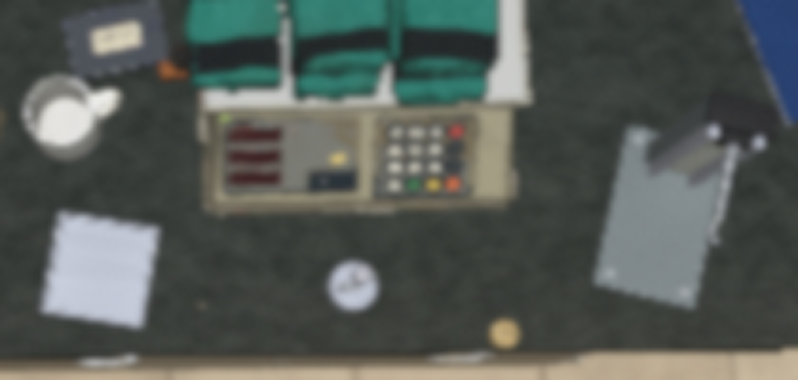

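View pics/c4.png

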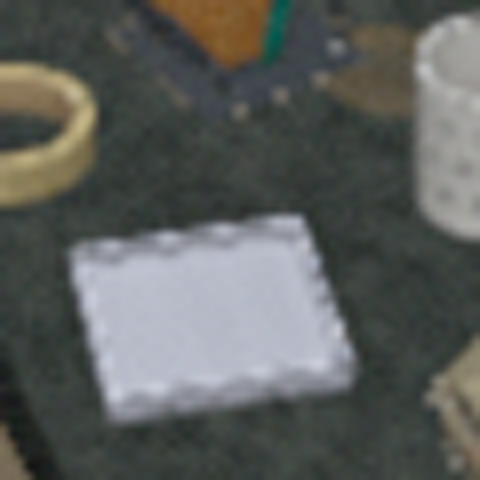

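```bash
cat > m.py <<'E'
from h import *
def c(U,k,u0,v0): return [(U[0]+.5)/k-.5+u0,(U[1]+.5)/k-.5+v0]
S1=lambda *U:c(U,8,250,220); S2=lambda *U:c(U,5.4,305,270); T=lambda *U:c(U,3.8,210,130); S4=lambda *U:c(U,8,220,170)
E
python3 - <<'E'
from m import *
print("foot side",atz("side",[S2(50,348),S2(108,566),S2(492,495)],10).round(1))
print("foot top",atz("top",[T(597,285),T(693,308),T(632,127)],10).round(1))
print("tip",tri(S2(203,180),T(714,242)))
print("tip atz side",atz("side",[S2(203,180)],229), atz("top",[T(714,242)],229))
print("can lid", atz("side",[S1(164,272)],55),atz("top",[T(353,286)],55))
print("grip top",atz("side",[S1(166,103)],150),atz("top",[T(353,286)],55))
print("can bottom center",atz("side",[S1(160,360)],0))
print("tray",atz("side",[S4(70,250),S4(303,218),S4(355,380),S4(108,415)],14).round(1))
print("tray",atz("top",[T(62,212),T(160,227),T(142,328),T(41,312)],14).round(1))
print("mug",atz("top",[T(60,125)],40),"tape",atz("top",[[307*.64,330*.64]],12),"w",atz("top",[T(505,333),[602*.64,186*.64]],40))
E
```

```text
foot side [[ 436.2 -303.6   10. ]
 [ 404.1 -417.1   10. ]
 [ 595.6 -467.3   10. ]]
foot top [[ 436.6 -300.6   10. ]
 [ 407.8 -411.4   10. ]
 [ 628.8 -354.5   10. ]]
tip (array([ 452.22242131, -364.30624927,  226.3117851 ]), array([ 0.02421526, -0.00529719, -0.01505486,  0.03960586]))
tip atz side [[ 450.73782903 -365.74797146  229.        ]] [[ 451.95546759 -363.41209539  229.        ]]
can lid [[431.97052389 -12.34039401  55.        ]] [[433.05325943  -6.93520512  55.        ]]
grip top [[431.38269829 -11.55280512 150.        ]] [[433.05325943  -6.93520512  55.        ]]
can bottom center [[431.63036951 -11.30637468   0.        ]]
tray [[411.5 355.2  14. ]
 [531.4 333.1  14. ]
 [505.3 205.6  14. ]
 [387.  228.4  14. ]]
tray [[532.7 336.9  14. ]
 [512.7 218.5  14. ]
 [391.1 240.7  14. ]
 [411.7 361.2  14. ]]
mug [[634.36291249 337.0825718   40.        ]] tape [[415.64355674 470.64816068  12.        ]] w [[ 377.87170828 -182.81138094   40.        ]
 [ 829.62172345 -401.69647342   40.        ]]
```

Side and top agree to about 4 mm. Next I'll enlarge the ring to get its yaw.

```bash
python3 - <<'E'
from h import *
crop(0,"pics/side0.png",258,226,26,46,12,"pics/d1.png")
crop(0,"pics/top0.png",292,194,24,24,20,"pics/d2.png")
a=cv2.imread("pics/d1.png");b=cv2.imread("pics/d2.png");cv2.imwrite("pics/d.png",np.hstack([cv2.copyMakeBorder(a,0,0,0,0,0),cv2.copyMakeBorder(b,0,a.shape[0]-b.shape[0],0,0,0)]))
E
```

```text
(no output)
```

View pics/d.png

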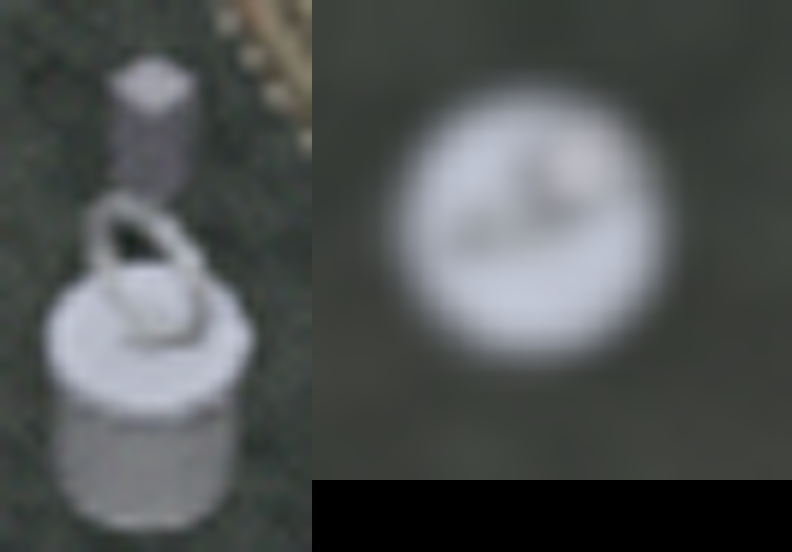

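```bash
cat > ov.py <<'E'
from h import *
def canmodel(x,y,yaw,z0=0):
    R=cv2.Rodrigues(np.array([0,0,yaw]))[0]; L=[]
    a=np.linspace(0,2*np.pi,60)
    for r in(17.5,23.5): L.append(np.c_[0*a,r*np.cos(a),78.5+r*np.sin(a)])
    s=np.array([[-8,-8],[8,-8],[8,8],[-8,8],[-8,-8]])
    for z in(150,114):L.append(np.c_[s,np.full(5,z)])
    L.append(np.c_[27*np.cos(a),27*np.sin(a),0*a+55])
    return [l@R.T+[x,y,z0] for l in L]
def hookmodel(x,y,yaw,d=0):
    R=cv2.Rodrigues(np.array([0,0,yaw]))[0]
    L=[np.array([[-13.5,0,230.5],[0,0,215],[14,0,228.5],[80,0,228.5]])-[0,0,d]]
    L.append(np.array([[-45,-60,10],[155,-60,10],[155,60,10],[-45,60,10],[-45,-60,10.]]))
    L.append(np.array([[95,-37,243],[95,37,243.]]))
    return [l@R.T+[x,y,0] for l in L]
def draw(n,im,L,u0,v0,w,h,k,col=(0,0,255)):
    o=cv2.resize(im[v0:v0+h,u0:u0+w],None,fx=k,fy=k,interpolation=cv2.INTER_CUBIC)
    for l in L:
        p=((proj(n,l)+.5-[u0,v0])*k-.5).round().astype(int); cv2.polylines(o,[p.reshape(-1,1,2)],False,col,1)
    return o
E
python3 - <<'E'
from ov import *
im=cv2.imread("pics/side0.png")
cv2.imwrite("pics/e.png",np.hstack([draw("side",im,canmodel(431.6,-11.7,y),258,226,26,46,9) for y in(0.3,0.5,0.7)]))
im=cv2.imread("pics/top0.png")
cv2.imwrite("pics/f.png",np.hstack([draw("top",im,canmodel(433,-7,y),292,194,24,24,11) for y in(0.3,0.5,0.7)]))
E
```

```text
(no output)
```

View pics/e.png

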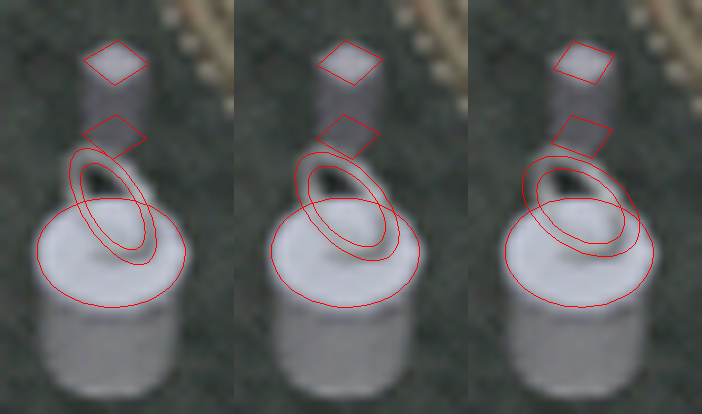

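View pics/f.png

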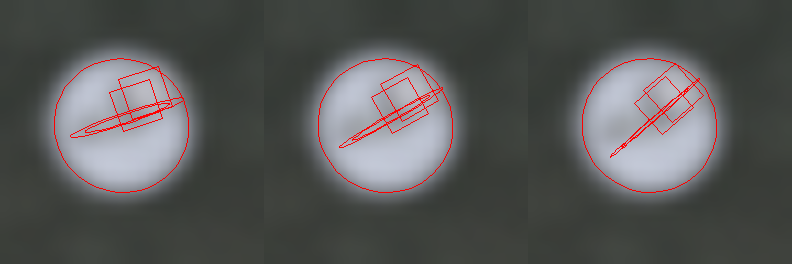

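Model overlay puts the canister near (432,-9.5) with yaw about 0.38. The stand is near (464.5,-369) with yaw about -0.265. Now I'll plan the approach rows.

```bash
cat > plan.py <<'E'
import numpy as np,sys,json
from scipy.spatial.transform import Rotation as Ro
def plan(p,rpy,target,yaw,n,zt=None):
    p=np.array(p,float);R=Ro.from_euler('xyz',rpy);T=np.array(target,float);Rt=Ro.from_euler('xyz',[np.pi,0,yaw]);rows=[]
    for i in range(n):
        d=R.inv().apply((T-p)/(n-i))/10; rv=(R.inv()*Rt).as_rotvec()/(n-i)
        if n>1: rv=(np.clip(rv,-.185,.185))
        rows.append(dict(zip(["x","y","z","ax","ay","az"],[float(round(v,k)) for v,k in zip(list(d)+list(rv),[2,2,2,3,3,3])])))
        r=rows[-1];p=p+R.apply(np.array([r["x"],r["y"],r["z"]])*10);R=R*Ro.from_rotvec([r["ax"],r["ay"],r["az"]])
    print(json.dumps(rows));print(p,R.as_euler('xyz'))
def go(target,yaw,n):
    from cell import bot
    s=bot.read_state();print(s["time_s"],s["tcp_pos"].round(1),s["tool_rot"].round(4),s["ft_force"].round(2),round(s["finger_gap"],1))
    plan(s["tcp_pos"],s["tool_rot"],target,yaw,n)
E
python3 -c "
from plan import *
go([432,-10,290],0.38,12)"
```

```text
0.1 [197.2 513.3 303.4] [-3.1403e+00 -3.0000e-04  2.7748e+00] [-0.14 -0.27 -1.1 ] 85.6
[{"x": -3.39, "y": -3.37, "z": 0.11, "ax": -0.0, "ay": 0.0, "az": 0.185}, {"x": -3.95, "y": -2.69, "z": 0.12, "ax": -0.0, "ay": 0.0, "az": 0.185}, {"x": -4.38, "y": -1.91, "z": 0.11, "ax": -0.0, "ay": 0.0, "az": 0.185}, {"x": -4.66, "y": -1.08, "z": 0.12, "ax": -0.0, "ay": 0.0, "az": 0.185}, {"x": -4.77, "y": -0.2, "z": 0.11, "ax": -0.0, "ay": 0.0, "az": 0.185}, {"x": -4.73, "y": 0.68, "z": 0.12, "ax": -0.0, "ay": 0.0, "az": 0.185}, {"x": -4.53, "y": 1.54, "z": 0.11, "ax": -0.0, "ay": 0.0, "az": 0.185}, {"x": -4.16, "y": 2.35, "z": 0.12, "ax": 0.0, "ay": 0.0, "az": 0.185}, {"x": -3.66, "y": 3.07, "z": 0.11, "ax": 0.0, "ay": 0.0, "az": 0.185}, {"x": -3.04, "y": 3.69, "z": 0.12, "ax": 0.0, "ay": 0.0, "az": 0.185}, {"x": -2.3, "y": 4.19, "z": 0.11, "ax": 0.0, "ay": 0.001, "az": 0.185}, {"x": -1.49, "y": 4.54, "z": 0.12, "ax": 0.0, "ay": 0.0, "az": 0.185}]
[432.03473093  -9.97127594 289.95522983] [3.14132761e+00 2.28680481e-04 5.54793489e-01]
```

>>> drive_tool:
  deltas:
    - {"x":-3.4,"y":-3.4,"z":0.1,"az":0.185}
    - {"x":-4.0,"y":-2.7,"z":0.1,"az":0.185}
    - {"x":-4.4,"y":-1.9,"z":0.1,"az":0.185}
    - {"x":-4.7,"y":-1.1,"z":0.1,"az":0.185}
    - {"x":-4.8,"y":-0.2,"z":0.1,"az":0.185}
    - {"x":-4.7,"y":0.7,"z":0.1,"az":0.185}
    - {"x":-4.5,"y":1.5,"z":0.1,"az":0.185}
    - {"x":-4.2,"y":2.4,"z":0.1,"az":0.185}
    - {"x":-3.7,"y":3.1,"z":0.1,"az":0.185}
    - {"x":-3.0,"y":3.7,"z":0.1,"az":0.185}
    - {"x":-2.3,"y":4.2,"z":0.1,"az":0.185}
    - {"x":-1.5,"y":4.5,"z":0.1,"az":0.185}

```text
invalid input
```

```bash
python3 -c "
from plan import *
go([432,-10,270],0.38,4)"
```

```text
0.1 [197.2 513.3 303.4] [-3.1403e+00 -3.0000e-04  2.7748e+00] [-0.14 -0.27 -1.1 ] 85.6
[{"x": -10.17, "y": -10.1, "z": 0.84, "ax": -0.0, "ay": 0.0, "az": 0.185}, {"x": -11.86, "y": -8.06, "z": 0.85, "ax": -0.0, "ay": 0.0, "az": 0.185}, {"x": -13.14, "y": -5.74, "z": 0.84, "ax": -0.0, "ay": 0.001, "az": 0.185}, {"x": -13.97, "y": -3.24, "z": 0.83, "ax": -0.001, "ay": 0.001, "az": 0.185}]
[431.95372347 -10.01747417 270.03841206] [-3.14108584e+00 -1.40271492e-03  2.03479150e+00]
```

>>> drive_tool:
  deltas:
    - {"x":-3.4,"y":-3.4,"z":0.1,"ax":0,"ay":0,"az":0.185,"gripper":1}
    - {"x":-4.0,"y":-2.7,"z":0.1,"ax":0,"ay":0,"az":0.185,"gripper":1}
    - {"x":-4.4,"y":-1.9,"z":0.1,"ax":0,"ay":0,"az":0.185,"gripper":1}
    - {"x":-4.7,"y":-1.1,"z":0.1,"ax":0,"ay":0,"az":0.185,"gripper":1}
    - {"x":-4.8,"y":-0.2,"z":0.1,"ax":0,"ay":0,"az":0.185,"gripper":1}
    - {"x":-4.7,"y":0.7,"z":0.1,"ax":0,"ay":0,"az":0.185,"gripper":1}
    - {"x":-4.5,"y":1.5,"z":0.1,"ax":0,"ay":0,"az":0.185,"gripper":1}
    - {"x":-4.2,"y":2.4,"z":0.1,"ax":0,"ay":0,"az":0.185,"gripper":1}
    - {"x":-3.7,"y":3.1,"z":0.1,"ax":0,"ay":0,"az":0.185,"gripper":1}
    - {"x":-3.0,"y":3.7,"z":0.1,"ax":0,"ay":0,"az":0.185,"gripper":1}
    - {"x":-2.3,"y":4.2,"z":0.1,"ax":0,"ay":0,"az":0.185,"gripper":1}
    - {"x":-1.5,"y":4.5,"z":0.1,"ax":0,"ay":0,"az":0.185,"gripper":1}

```text
time_s: 1.6
tcp_pos: [427.4, -30.4, 289.3]
tool_rot: [3.141, 0.004, 0.522]
ft_force: [-0.1, -0.1, -0.4]
finger_gap: 85.5
```

```bash
python3 -c "
from plan import *
go([432,-10,270],0.38,4)"
```

```text
1.6 [427.4 -30.4 289.3] [3.1411 0.0043 0.5222] [-0.13 -0.14 -0.36] 85.5
[{"x": 0.36, "y": -0.38, "z": 0.48, "ax": 0.0, "ay": 0.001, "az": 0.036}, {"x": 0.34, "y": -0.4, "z": 0.48, "ax": 0.0, "ay": 0.001, "az": 0.035}, {"x": 0.33, "y": -0.41, "z": 0.48, "ax": 0.0, "ay": 0.001, "az": 0.036}, {"x": 0.31, "y": -0.42, "z": 0.48, "ax": 0.001, "ay": 0.001, "az": 0.035}]
[432.03795368  -9.99727056 270.03758461] [-3.14137317e+00  2.57783704e-04  3.80192724e-01]
```

>>> drive_tool:
  deltas:
    - {"x":0.36,"y":-0.38,"z":0.48,"ax":0,"ay":0,"az":0.036,"gripper":1}
    - {"x":0.34,"y":-0.4,"z":0.48,"ax":0,"ay":0,"az":0.035,"gripper":1}
    - {"x":0.33,"y":-0.41,"z":0.48,"ax":0,"ay":0,"az":0.035,"gripper":1}
    - {"x":0.31,"y":-0.42,"z":0.48,"ax":0,"ay":0,"az":0.035,"gripper":1}
    - {"x":0,"y":0,"z":0,"ax":0,"ay":0,"az":0,"gripper":1}

```text
time_s: 2.22
tcp_pos: [432.8, -13.1, 267.9]
tool_rot: [-3.141, 0.007, 0.368]
ft_force: [-0.5, 0.2, 0.6]
finger_gap: 85.4
```

```bash
python3 - <<'E'
from plan import *
go([432,-10,245],0.38,1)
from cell import bot
from ov import *
for n in("side","top"):
    im=bot.get_image(n)["img"][:,:,::-1].copy(); cv2.imwrite(f"pics/{n}1.png",im)
    w=(240,170,100,100) if n=="side" else (260,160,100,100)
    s=bot.read_state();R=Ro.from_euler('xyz',s["tool_rot"]);p=s["tcp_pos"]
    L=[p+R.apply([[0,0,0],[0,0,73]]),p+R.apply([[0,-57,60],[0,57,60]]),p+R.apply([[-11,-42,60],[11,-42,60],[11,42,60],[-11,42,60]])]
    o=draw(n,im,canmodel(432,-9.5,.38),*w,6); o2=draw(n,im,L,*w,6,(0,255,0))
    cv2.imwrite(f"pics/g_{n}.png",cv2.max(o,o2))
E
```

```text
2.225 [432.8 -13.1 267.9] [-3.1407  0.0071  0.3683] [-0.47  0.25  0.59] 85.4
[{"x": 0.05, "y": -0.32, "z": 2.29, "ax": -0.001, "ay": 0.007, "az": -0.012}]
[431.99008232  -9.98585105 244.97130481] [3.14150315e+00 1.36110144e-04 3.80296496e-01]
```

View pics/g_side.png

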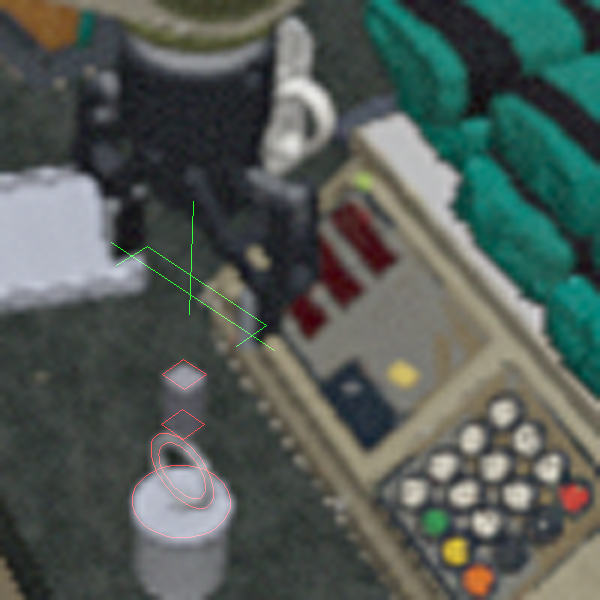

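View pics/g_top.png

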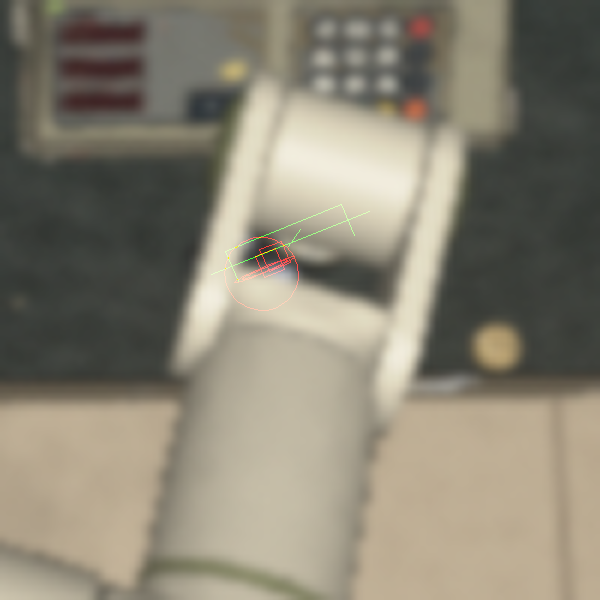

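```bash
python3 - <<'E'
from m import *
for z in(0,40,80): print(z,atz("top",[T(205,213),T(515,200)],z).round(0)[:,:2].tolist(), atz("side",[[525*.64,460*.64],[429*.64,345*.64]],z).round(0)[:,:2].tolist())
from plan import *
go([432,-11,238],0.38,4)
E
```

```text
0 [[532.0, 164.0], [543.0, -211.0]] [[572.0, -207.0], [541.0, 184.0]]
40 [[524.0, 164.0], [535.0, -202.0]] [[551.0, -230.0], [521.0, 144.0]]
80 [[517.0, 164.0], [527.0, -194.0]] [[530.0, -253.0], [501.0, 103.0]]
2.325 [433.  -13.4 268.3] [-3.1414  0.0064  0.3683] [-0.44 -0.05  0.99] 85.6
[{"x": 0.0, "y": -0.06, "z": 0.76, "ax": -0.0, "ay": 0.002, "az": -0.003}, {"x": 0.0, "y": -0.07, "z": 0.76, "ax": -0.0, "ay": 0.001, "az": -0.003}, {"x": 0.0, "y": -0.06, "z": 0.75, "ax": -0.0, "ay": 0.002, "az": -0.003}, {"x": 0.01, "y": -0.07, "z": 0.76, "ax": -0.0, "ay": 0.001, "az": -0.003}]
[432.01720915 -10.96840154 237.97989987] [-3.14134142e+00  3.95801343e-04  3.80340344e-01]
```

>>> drive_tool:
  deltas:
    - {"x":0,"y":-0.07,"z":1,"ax":0,"ay":0.001,"az":-0.003,"gripper":1}
    - {"x":0,"y":-0.07,"z":1,"ax":0,"ay":0.001,"az":-0.003,"gripper":1}
    - {"x":0,"y":-0.06,"z":1,"ax":0,"ay":0.001,"az":-0.003,"gripper":1}
    - {"x":0,"y":-0.06,"z":1,"ax":0,"ay":0.001,"az":-0.003,"gripper":1}
    - {"x":0,"y":0,"z":1,"ax":0,"ay":0,"az":0,"gripper":1}
    - {"x":0,"y":0,"z":1,"ax":0,"ay":0,"az":0,"gripper":1}
    - {"x":0,"y":0,"z":1,"ax":0,"ay":0,"az":0,"gripper":1}
    - {"x":0,"y":0,"z":0.5,"ax":0,"ay":0,"az":0,"gripper":1}
    - {"x":0,"y":0,"z":0,"ax":0,"ay":0,"az":0,"gripper":1}

```text
time_s: 3.45
tcp_pos: [431.5, -11.2, 187.6]
tool_rot: [-3.141, 0.003, 0.382]
ft_force: [0.3, -1.2, -0.4]
finger_gap: 85.5
```

```bash
python3 - <<'E'
from plan import *
go([432,-11,190],0.38,1)
from cell import bot
from ov import *
f=[]
for n in("side","side","side","top"):
    im=bot.get_image(n)["img"][:,:,::-1].copy(); cv2.imwrite(f"pics/{n}2.png",im); f.append(bot.read_state()["ft_force"])
print(np.round(f,2))
crop(0,"pics/side2.png",240,200,80,80,8,"pics/i.png")
E
```

```text
3.45 [431.5 -11.2 187.6] [-3.1407e+00  3.0000e-03  3.8170e-01] [ 0.3  -1.24 -0.35] 85.5
[{"x": 0.06, "y": 0.0, "z": -0.24, "ax": -0.001, "ay": 0.003, "az": 0.002}]
[432.01969457 -10.97563212 189.98484086] [ 3.14149243e+00 -1.15980234e-05  3.79734584e-01]
[[ 0.23  0.66  0.39]
 [ 0.33 -0.01 -0.17]
 [ 0.17 -0.78  0.21]
 [ 0.49 -0.27  0.68]]
```

View pics/i.png

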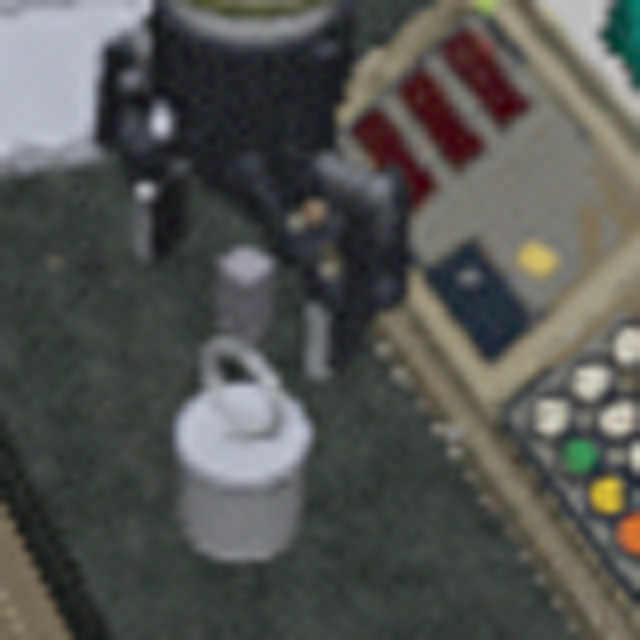

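```bash
python3 - <<'E'
from m import *
from plan import *
S=lambda *U:c(U,8,240,200)
p=np.array([431.5,-11.2,187.6]);R=Ro.from_euler('xyz',[-3.1407,.003,.3817])
k=lambda P:((np.array(proj("side",P))+.5-[240,200])*8-.5).round(0).tolist()
print("pads tips pred",k(p+R.apply([[-11,-42,60],[11,-42,60],[-11,42,60],[11,42,60]])))
b=atz("side",[S(246,266)],150)[0];print("block top ctr",b)
print("block bottom",atz("side",[S(240,545)],0))
E
```

```text
pads tips pred [[150.0, 265.0], [188.0, 239.0], [304.0, 372.0], [342.0, 343.0]]
block top ctr [430.68716149 -13.08912871 150.        ]
block bottom [[425.96815735 -23.87815417   0.        ]]
```

>>> drive_tool:
  deltas:
    - {"x":0,"y":0.1,"z":-0.24,"ax":0,"ay":0.003,"az":0,"gripper":-0.3}
    - {"x":0,"y":0,"z":0,"ax":0,"ay":0,"az":0,"gripper":-0.5}
    - {"x":0,"y":0,"z":0,"ax":0,"ay":0,"az":0,"gripper":-1}
    - {"x":0,"y":0,"z":0,"ax":0,"ay":0,"az":0,"gripper":-1}
    - {"x":0,"y":0,"z":0,"ax":0,"ay":0,"az":0,"gripper":-1}
    - {"x":0,"y":0,"z":0,"ax":0,"ay":0,"az":0,"gripper":-1}
  newtons: 60

```text
time_s: 4.4
tcp_pos: [431.6, -11.6, 191.3]
tool_rot: [-3.14, -0.002, 0.382]
ft_force: [-0.2, 1.8, 1.9]
finger_gap: 15.0
```

>>> drive_tool:
  deltas:
    - {"x":0,"y":0,"z":-0.5,"ax":0,"ay":0,"az":0,"gripper":-1}
    - {"x":0,"y":0,"z":-1,"ax":0,"ay":0,"az":0,"gripper":-1}
    - {"x":0,"y":0,"z":-1.5,"ax":0,"ay":0,"az":0,"gripper":-1}
    - {"x":0,"y":0,"z":-2,"ax":0,"ay":0,"az":0,"gripper":-1}
    - {"x":0,"y":0,"z":-2,"ax":0,"ay":0,"az":0,"gripper":-1}
    - {"x":0,"y":0,"z":-2,"ax":0,"ay":0,"az":0,"gripper":-1}
    - {"x":0,"y":0,"z":-2,"ax":0,"ay":0,"az":0,"gripper":-1}
    - {"x":0,"y":0,"z":-2,"ax":0,"ay":0,"az":0,"gripper":-1}
    - {"x":0,"y":0,"z":-1,"ax":0,"ay":0,"az":0,"gripper":-1}
    - {"x":0,"y":0,"z":-0.5,"ax":0,"ay":0,"az":0,"gripper":-1}
    - {"x":0,"y":0,"z":0,"ax":0,"ay":0,"az":0,"gripper":-1}

```text
time_s: 5.78
tcp_pos: [430.3, -12.5, 342.9]
tool_rot: [-3.141, 0.002, 0.381]
ft_force: [-0.7, 0.4, -4.0]
finger_gap: 15.4
```

```bash
python3 - <<'E'
from plan import *
go([415,-355,333],-0.265,12)
from cell import bot
from ov import *
f=[]
for i in range(12):
    im=bot.get_image("side")["img"][:,:,::-1].copy(); f.append(bot.read_state()["ft_force"])
f=np.array(f);print(f.mean(0),f.std(0)); cv2.imwrite("pics/side3.png",im)
crop(0,"pics/side3.png",230,140,100,100,7,"pics/j.png")
E
```

```text
5.775 [430.3 -12.5 342.9] [-3.1413e+00  1.9000e-03  3.8110e-01] [-0.69  0.4  -3.99] 15.4
[{"x": -1.18, "y": 2.6, "z": 0.08, "ax": 0.0, "ay": 0.0, "az": 0.054}, {"x": -1.04, "y": 2.66, "z": 0.08, "ax": 0.0, "ay": 0.0, "az": 0.054}, {"x": -0.89, "y": 2.71, "z": 0.08, "ax": 0.0, "ay": 0.0, "az": 0.054}, {"x": -0.74, "y": 2.76, "z": 0.09, "ax": 0.0, "ay": 0.0, "az": 0.054}, {"x": -0.6, "y": 2.79, "z": 0.08, "ax": 0.0, "ay": 0.0, "az": 0.054}, {"x": -0.44, "y": 2.82, "z": 0.09, "ax": 0.0, "ay": 0.0, "az": 0.054}, {"x": -0.29, "y": 2.84, "z": 0.08, "ax": 0.0, "ay": 0.0, "az": 0.054}, {"x": -0.14, "y": 2.86, "z": 0.09, "ax": 0.0, "ay": 0.0, "az": 0.054}, {"x": 0.02, "y": 2.86, "z": 0.08, "ax": 0.0, "ay": 0.0, "az": 0.054}, {"x": 0.17, "y": 2.85, "z": 0.09, "ax": 0.0, "ay": 0.001, "az": 0.053}, {"x": 0.32, "y": 2.84, "z": 0.08, "ax": 0.0, "ay": 0.0, "az": 0.054}, {"x": 0.48, "y": 2.82, "z": 0.09, "ax": 0.001, "ay": 0.001, "az": 0.053}]
[ 414.99366344 -355.01456098  332.96924987] [-3.14135720e+00 -3.09226855e-04 -2.64878988e-01]
[ 0.19226367  0.01215894 -4.59798979] [0.41430758 0.62015913 0.28460174]
```

View pics/j.png

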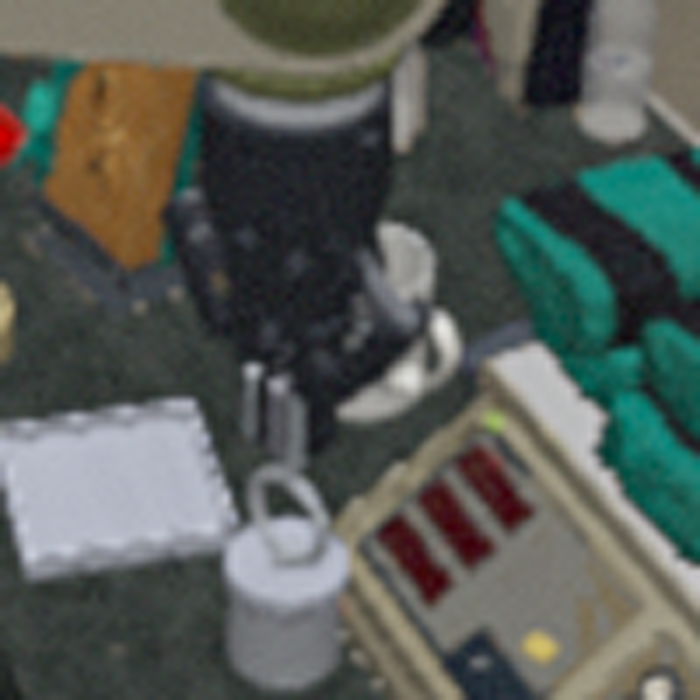

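>>> drive_tool:
  deltas:
    - {"x":-0.8,"y":1.6,"z":0.1,"ax":0,"ay":0,"az":0.05,"gripper":-1}
    - {"x":-1.0,"y":2.7,"z":0.1,"ax":0,"ay":0,"az":0.055,"gripper":-1}
    - {"x":-0.9,"y":2.7,"z":0.1,"ax":0,"ay":0,"az":0.055,"gripper":-1}
    - {"x":-0.7,"y":2.8,"z":0.1,"ax":0,"ay":0,"az":0.055,"gripper":-1}
    - {"x":-0.6,"y":2.8,"z":0.1,"ax":0,"ay":0,"az":0.055,"gripper":-1}
    - {"x":-0.4,"y":2.8,"z":0.1,"ax":0,"ay":0,"az":0.055,"gripper":-1}
    - {"x":-0.3,"y":2.8,"z":0.1,"ax":0,"ay":0,"az":0.055,"gripper":-1}
    - {"x":-0.1,"y":2.8,"z":0.1,"ax":0,"ay":0,"az":0.055,"gripper":-1}
    - {"x":0,"y":2.8,"z":0.1,"ax":0,"ay":0,"az":0.055,"gripper":-1}
    - {"x":0.2,"y":2.5,"z":0.1,"ax":0,"ay":0,"az":0.055,"gripper":-1}
    - {"x":0.3,"y":2,"z":0.1,"ax":0,"ay":0,"az":0.055,"gripper":-1}
    - {"x":0.2,"y":1,"z":0,"ax":0,"ay":0,"az":0.04,"gripper":-1}

```text
time_s: 7.88
tcp_pos: [416.2, -322.2, 331.3]
tool_rot: [-3.141, 0.001, -0.279]
ft_force: [0.2, -0.5, -4.3]
finger_gap: 14.7
```

```bash
python3 - <<'E'
from plan import *
go([416,-355.5,331.5],-0.265,5)
E
```

```text
7.875 [ 416.2 -322.2  331.3] [-3.1413e+00  1.2000e-03 -2.7930e-01] [ 0.16 -0.49 -4.29] 14.7
[{"x": 0.18, "y": 0.64, "z": -0.0, "ax": -0.0, "ay": 0.0, "az": -0.003}, {"x": 0.18, "y": 0.64, "z": -0.01, "ax": -0.0, "ay": 0.0, "az": -0.003}, {"x": 0.18, "y": 0.64, "z": -0.0, "ax": -0.0, "ay": 0.0, "az": -0.003}, {"x": 0.17, "y": 0.65, "z": -0.01, "ax": -0.0, "ay": 0.001, "az": -0.003}, {"x": 0.17, "y": 0.64, "z": -0.0, "ax": -0.0, "ay": 0.0, "az": -0.002}]
[ 415.9830805  -355.47552487  331.46481901] [-3.14128539e+00  1.77733052e-04 -2.65261794e-01]
```

>>> drive_tool:
  deltas:
    - {"x":0.2,"y":0.7,"z":0,"ax":0,"ay":0,"az":-0.003,"gripper":-1}
    - {"x":0.2,"y":0.7,"z":0,"ax":0,"ay":0,"az":-0.003,"gripper":-1}
    - {"x":0.2,"y":0.7,"z":0,"ax":0,"ay":0,"az":-0.003,"gripper":-1}
    - {"x":0.2,"y":0.7,"z":0,"ax":0,"ay":0,"az":-0.003,"gripper":-1}
    - {"x":0.2,"y":0.5,"z":0,"ax":0,"ay":0,"az":-0.002,"gripper":-1}
    - {"x":0,"y":0,"z":0,"ax":0,"ay":0,"az":0,"gripper":-1}

```text
time_s: 8.62
tcp_pos: [417.4, -357.9, 331.4]
tool_rot: [-3.141, 0.001, -0.262]
ft_force: [-0.4, 0.2, -4.9]
finger_gap: 15.5
```

```bash
cat > look.py <<'E'
from plan import *
from ov import *
from cell import bot
import sys
tag=sys.argv[1]
s=bot.read_state();p=s["tcp_pos"];rot=s["tool_rot"];print(s["time_s"],p.round(1),rot.round(4),s["ft_force"].round(2),round(s["finger_gap"],1))
seat=np.array([464.5,-368.7,215]);y=-.265;e=p[:2]-seat[:2]
print("rel to seat along/across/up:",e@[np.cos(y),np.sin(y)],e@[-np.sin(y),np.cos(y)],p[2]-95.3-215)
for n,w in(("side",(310,225,100,75)),("top",(360,150,64,48))):
    im=bot.get_image(n)["img"][:,:,::-1].copy(); cv2.imwrite(f"pics/{n}_{tag}.png",im)
    k=8 if n=="side" else 12
    o=draw(n,im,canmodel(p[0],p[1],rot[2],p[2]-191.3)[:4]+hookmodel(464.5,-368.7,-.265),*w,k)
    cv2.imwrite(f"pics/{tag}_{n}.png",o);crop(0,f"pics/{n}_{tag}.png",*w,k,f"pics/{tag}_{n}_raw.png")
E
python3 look.py k
```

```text
8.625 [ 417.4 -357.9  331.4] [-3.1407e+00  1.2000e-03 -2.6220e-01] [-0.4   0.16 -4.94] 15.5
rel to seat along/across/up: -48.30035910872237 -1.906788112934998 21.08034365167208
```

View pics/k_side.png

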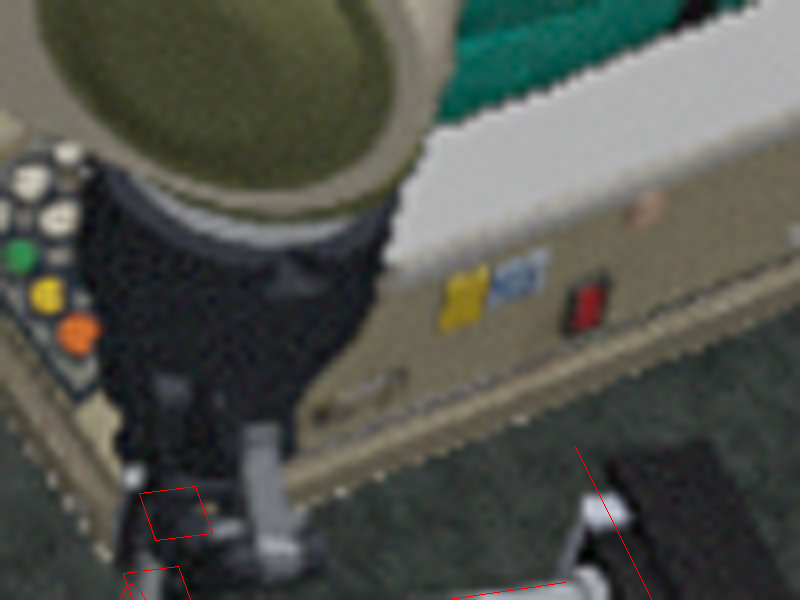

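View pics/k_top.png

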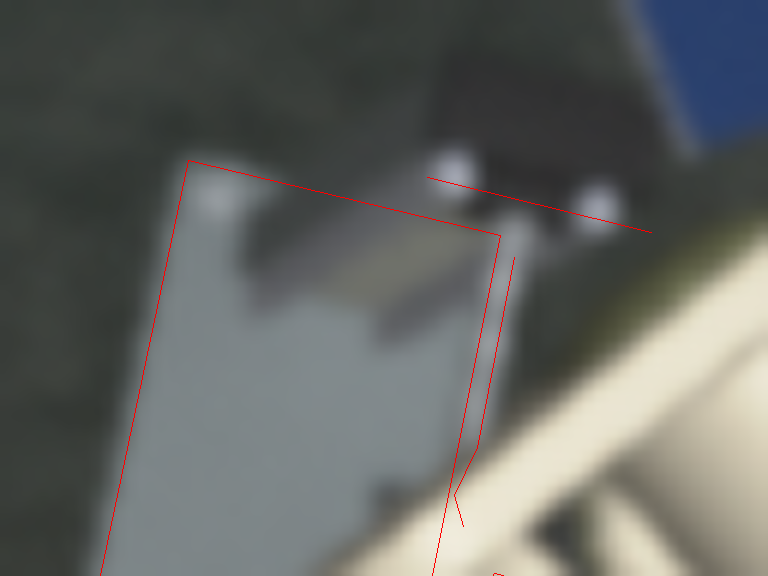

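View pics/k_side_raw.png

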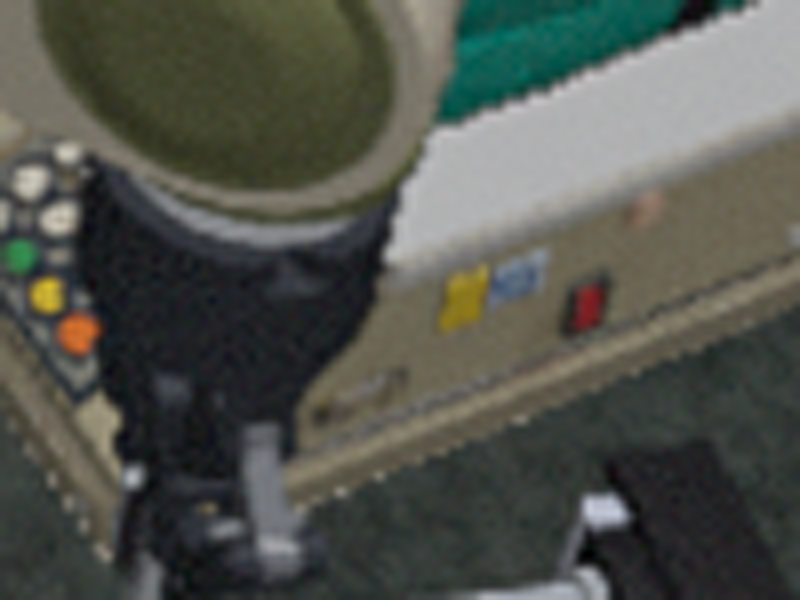

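```bash
sed -i 's/(310,225,100,75)/(310,270,80,60)/; s/k=8 if/k=10 if/' look.py; python3 look.py l
```

```text
8.725 [ 417.3 -357.5  331.4] [-3.1406e+00  1.3000e-03 -2.6200e-01] [ 0.8   0.62 -4.39] 15.1
rel to seat along/across/up: -48.43920724139457 -1.567268772474918 21.143999689177804
```

View pics/l_side.png

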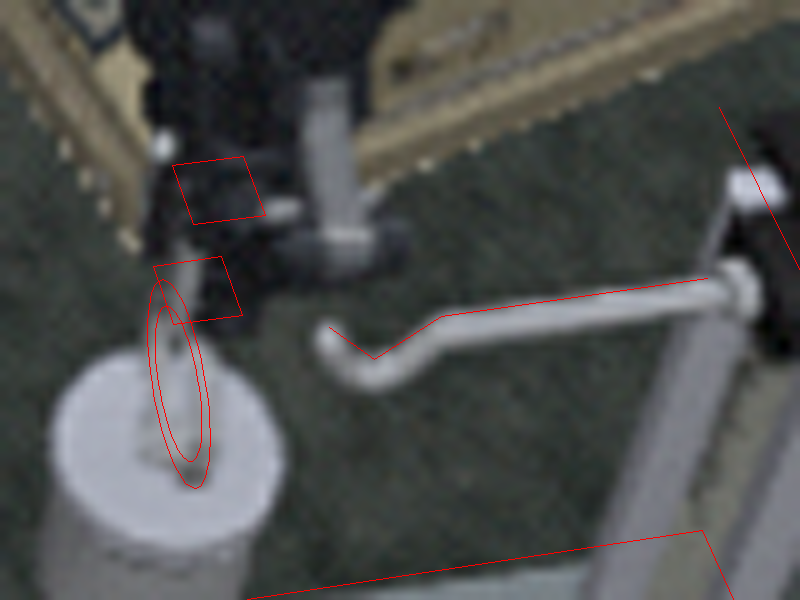

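View pics/l_side_raw.png

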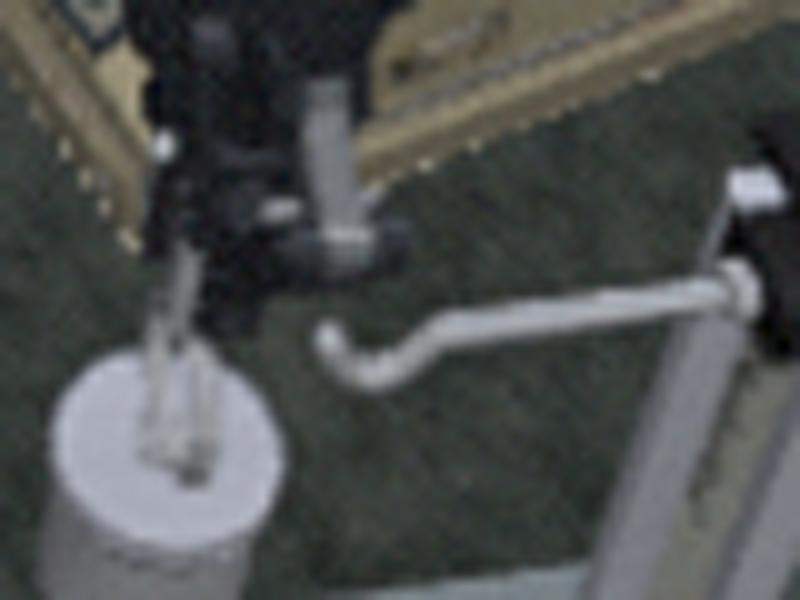

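```bash
python3 - <<'E'
from m import *
from ov import *
S=lambda *U:c(U,10,310,270)
print("lid",atz("side",[S(168,447)],55+140.1)[0])
im=cv2.imread("pics/side_l.png")
o=[draw("side",im,[canmodel(417.3+dx,-357.5+dy,y,140.1)[i] for i in(0,1,4)],310,290,35,40,11) for dx,dy,y in((0,0,-.262),(-1,-1,-.16),(-1,-1,-.36))]
cv2.imwrite("pics/o.png",np.hstack(o)[:, :1160][:, ::1]) 
im=cv2.imread("pics/o.png");print(im.shape);cv2.imwrite("pics/o.png",cv2.resize(im,(800,int(800*im.shape[0]/im.shape[1]))))
E
```

```text
lid [ 417.19169145 -359.02883654  195.1       ]
(440, 1155, 3)
```

View pics/o.png

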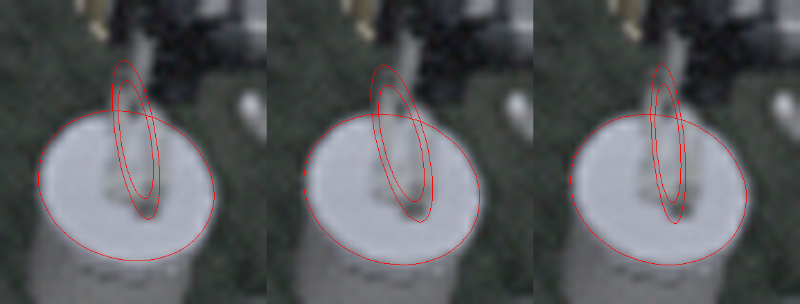

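>>> drive_tool:
  deltas:
    - {"x":0.3,"y":-0.1,"z":0,"ax":0,"ay":0,"az":0,"gripper":-1}
    - {"x":0.4,"y":-0.1,"z":0,"ax":0,"ay":0,"az":0,"gripper":-1}
    - {"x":0.4,"y":-0.05,"z":0,"ax":0,"ay":0,"az":0,"gripper":-1}
    - {"x":0.4,"y":0,"z":0,"ax":0,"ay":0,"az":0,"gripper":-1}
    - {"x":0.4,"y":0,"z":0,"ax":0,"ay":0,"az":0,"gripper":-1}
    - {"x":0.3,"y":0,"z":0,"ax":0,"ay":0,"az":0,"gripper":-1}
    - {"x":0,"y":0,"z":0,"ax":0,"ay":0,"az":0,"gripper":-1}

```text
time_s: 9.7
tcp_pos: [441.2, -360.5, 331.4]
tool_rot: [-3.141, 0.001, -0.261]
ft_force: [-0.1, -0.4, -4.2]
finger_gap: 15.2
```

```bash
python3 look.py n
```

```text
9.7 [ 441.2 -360.5  331.4] [-3.1405e+00  1.1000e-03 -2.6110e-01] [-0.12 -0.39 -4.22] 15.2
rel to seat along/across/up: -24.645583902373907 1.7628426492468752 21.133915342188857
```

View pics/n_side_raw.png

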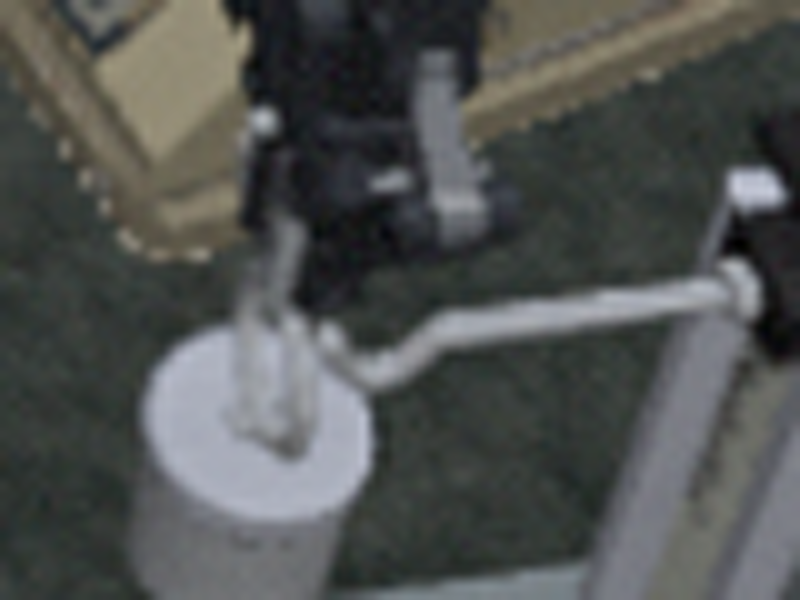

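```bash
python3 - <<'E'
from ov import *
im=cv2.imread("pics/side_n.png");im2=cv2.imread("pics/side_l.png")
y=-.261;u=np.array([np.cos(y),np.sin(y)])
p=np.array([441.2,-360.5])
o=[draw("side",im,[canmodel(*(p+a*u),y,140.1)[i] for i in(0,1)]+hookmodel(464.5,-368.7,-.265)[:1],325,285,35,35,11) for a in(0,12)]
cv2.imwrite("pics/q.png",np.hstack(o))
E
```

```text
(no output)
```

View pics/q.png

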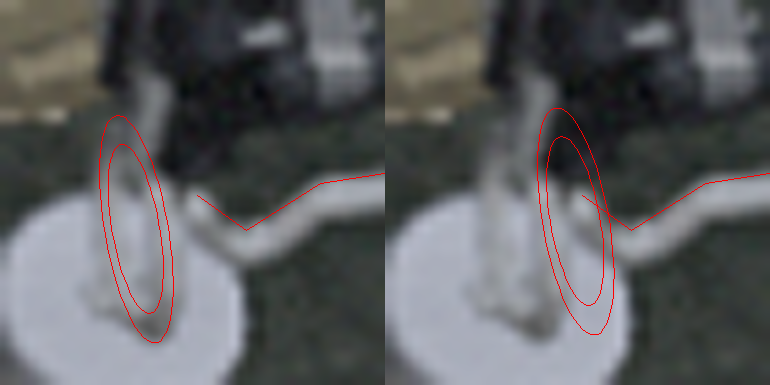

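>>> drive_tool:
  deltas:
    - {"x":0.4,"y":0,"z":0,"ax":0,"ay":0,"az":0,"gripper":-1}
    - {"x":0.4,"y":0,"z":0,"ax":0,"ay":0,"az":0,"gripper":-1}
    - {"x":0.4,"y":0,"z":0,"ax":0,"ay":0,"az":0,"gripper":-1}
    - {"x":0.4,"y":0,"z":0,"ax":0,"ay":0,"az":0,"gripper":-1}
    - {"x":0,"y":0,"z":0,"ax":0,"ay":0,"az":0,"gripper":-1}

```text
time_s: 10.42
tcp_pos: [457.5, -365.0, 331.5]
tool_rot: [-3.141, 0.001, -0.261]
ft_force: [0.3, -0.0, -4.3]
finger_gap: 15.1
```

```bash
python3 look.py r
```

```text
10.425 [ 457.5 -365.   331.5] [-3.1405e+00  1.0000e-03 -2.6150e-01] [ 0.31 -0.02 -4.31] 15.1
rel to seat along/across/up: -7.744367667603669 1.756223734035671 21.179012471605006
```

View pics/r_side_raw.png

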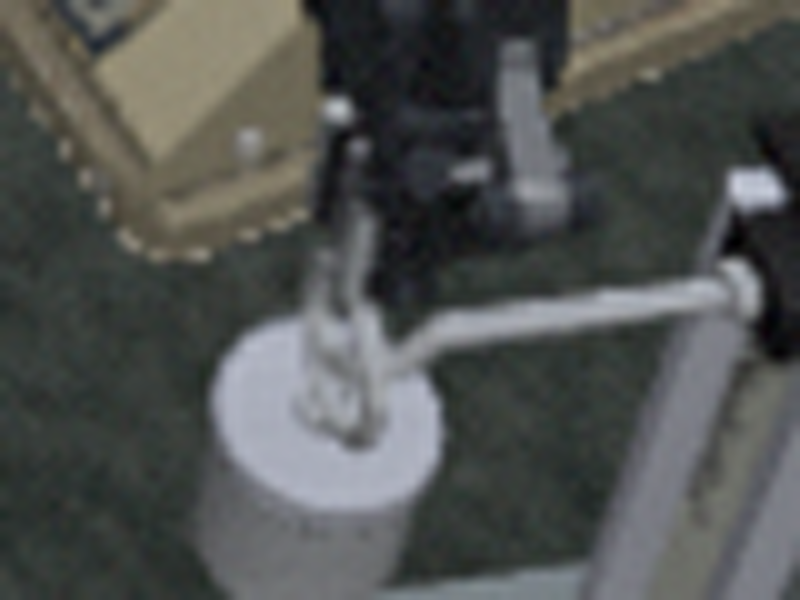

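>>> drive_tool:
  deltas:
    - {"x":0.4,"y":0.05,"z":0.1,"ax":0,"ay":0,"az":0,"gripper":-1}
    - {"x":0.35,"y":0.05,"z":0.2,"ax":0,"ay":0,"az":0,"gripper":-1}
    - {"x":0,"y":0,"z":0.2,"ax":0,"ay":0,"az":0,"gripper":-1}
    - {"x":0,"y":0,"z":0.2,"ax":0,"ay":0,"az":0,"gripper":-1}
    - {"x":0,"y":0,"z":0.2,"ax":0,"ay":0,"az":0,"gripper":-1}
    - {"x":0,"y":0,"z":0.2,"ax":0,"ay":0,"az":0,"gripper":-1}
    - {"x":0,"y":0,"z":0.2,"ax":0,"ay":0,"az":0,"gripper":-1}
    - {"x":0,"y":0,"z":0,"ax":0,"ay":0,"az":0,"gripper":-1}

```text
time_s: 11.52
tcp_pos: [464.4, -367.9, 317.5]
tool_rot: [-3.14, 0.002, -0.262]
ft_force: [-0.2, 0.6, -4.1]
finger_gap: 15.3
```

```bash
python3 look.py s
```

```text
11.525 [ 464.4 -367.9  317.5] [-3.1404e+00  1.6000e-03 -2.6180e-01] [-0.19  0.64 -4.12] 15.3
rel to seat along/across/up: -0.2699856259952913 0.731931108269336 7.153632167720389
```

View pics/s_side.png

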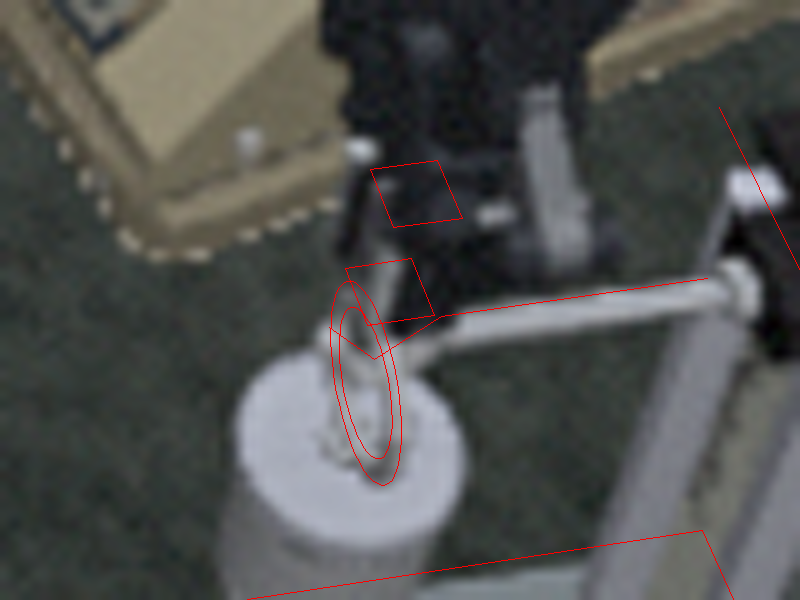

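>>> drive_tool:
  deltas:
    - {"x":0.1,"y":0.0,"z":0.15,"ax":0,"ay":0,"az":0,"gripper":-1}
    - {"x":0,"y":0,"z":0.15,"ax":0,"ay":0,"az":0,"gripper":-1}
    - {"x":0,"y":0,"z":0.15,"ax":0,"ay":0,"az":0,"gripper":-1}
    - {"x":0,"y":0,"z":0.15,"ax":0,"ay":0,"az":0,"gripper":-1}
    - {"x":0,"y":0,"z":0.15,"ax":0,"ay":0,"az":0,"gripper":-1}
    - {"x":0,"y":0,"z":0.2,"ax":0,"ay":0,"az":0,"gripper":-1}
    - {"x":0,"y":0,"z":0.2,"ax":0,"ay":0,"az":0,"gripper":-1}
    - {"x":0,"y":0,"z":0.2,"ax":0,"ay":0,"az":0,"gripper":-1}
    - {"x":0,"y":0,"z":0.2,"ax":0,"ay":0,"az":0,"gripper":-1}
    - {"x":0,"y":0,"z":0.2,"ax":0,"ay":0,"az":0,"gripper":-1}
    - {"x":0,"y":0,"z":0.2,"ax":0,"ay":0,"az":0,"gripper":-1}
    - {"x":0,"y":0,"z":0,"ax":0,"ay":0,"az":0,"gripper":-1}

```text
time_s: 13.12
tcp_pos: [465.6, -368.2, 297.4]
tool_rot: [-3.141, 0.0, -0.262]
ft_force: [0.1, 0.8, -3.3]
finger_gap: 15.1
```

```bash
cat > ft.py <<'E'
from cell import bot
import numpy as np,sys
f=[];w=[]
for i in range(int(sys.argv[1])): bot.get_image("side");s=bot.read_state();f.append(s["ft_force"]);w.append(s["wrist_torque"])
f=np.array(f);print(s["time_s"],s["tcp_pos"].round(1),f.mean(0).round(2),f.std(0).round(2),np.mean(w,0).round(3))
E
python3 ft.py 12; python3 look.py t
```

```text
13.725 [ 465.6 -368.2  297.5] [-0.22  0.26 -2.98] [0.42 0.34 0.37] [0.06  0.05  0.005]
13.725 [ 465.6 -368.2  297.5] [-3.1412e+00  2.0000e-04 -2.6180e-01] [-0.05  0.47 -2.47] 15.1
rel to seat along/across/up: 0.9166946984891164 0.7279201608079388 -12.755020565523239
```

View pics/t_side_raw.png

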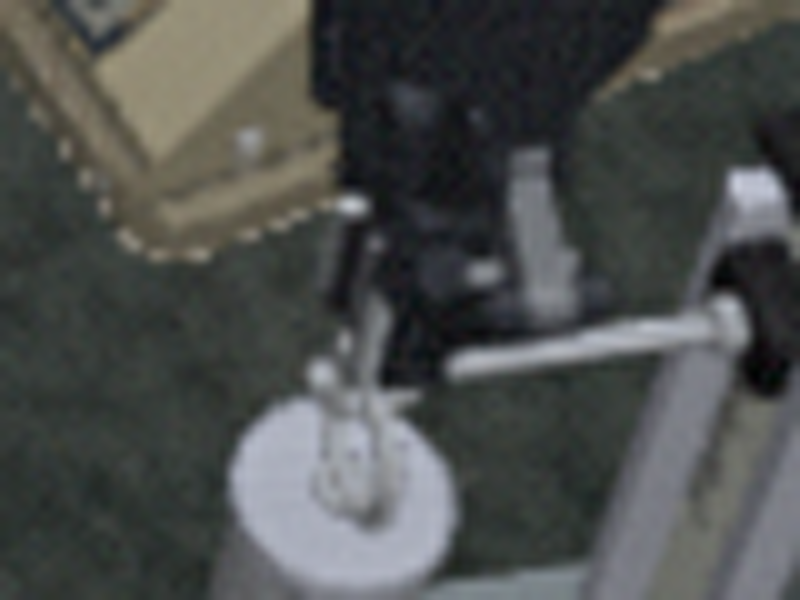

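>>> drive_tool:
  deltas:
    - {"x":0,"y":0,"z":0.2,"ax":0,"ay":0,"az":0,"gripper":-1}
    - {"x":0,"y":0,"z":0.3,"ax":0,"ay":0,"az":0,"gripper":-1}
    - {"x":0,"y":0,"z":0.3,"ax":0,"ay":0,"az":0,"gripper":-1}
    - {"x":0,"y":0,"z":0.3,"ax":0,"ay":0,"az":0,"gripper":-1}
    - {"x":0,"y":0,"z":0.3,"ax":0,"ay":0,"az":0,"gripper":-1}
    - {"x":0,"y":0,"z":0.3,"ax":0,"ay":0,"az":0,"gripper":-1}
    - {"x":0,"y":0,"z":0.3,"ax":0,"ay":0,"az":0,"gripper":-1}
    - {"x":0,"y":0,"z":0.3,"ax":0,"ay":0,"az":0,"gripper":-1}
    - {"x":0,"y":0,"z":0.3,"ax":0,"ay":0,"az":0,"gripper":-1}
    - {"x":0,"y":0,"z":0.3,"ax":0,"ay":0,"az":0,"gripper":-1}
    - {"x":0,"y":0,"z":0.2,"ax":0,"ay":0,"az":0,"gripper":-1}
    - {"x":0,"y":0,"z":0,"ax":0,"ay":0,"az":0,"gripper":-1}

```text
time_s: 15.32
tcp_pos: [465.6, -368.2, 265.0]
tool_rot: [3.141, -0.0, -0.262]
ft_force: [-1.1, 0.9, 0.3]
finger_gap: 15.1
```

```bash
python3 ft.py 24; python3 look.py u
```

```text
16.525 [ 465.6 -368.2  265.1] [-1.    1.01  0.09] [0.52 0.53 0.41] [0.2   0.164 0.005]
16.525 [ 465.6 -368.2  265.1] [ 3.1414e+00 -6.0000e-04 -2.6170e-01] [-1.38  0.39  0.17] 14.8
rel to seat along/across/up: 0.9208424377039752 0.7347649222193652 -45.22248414989224
```

View pics/u_side_raw.png

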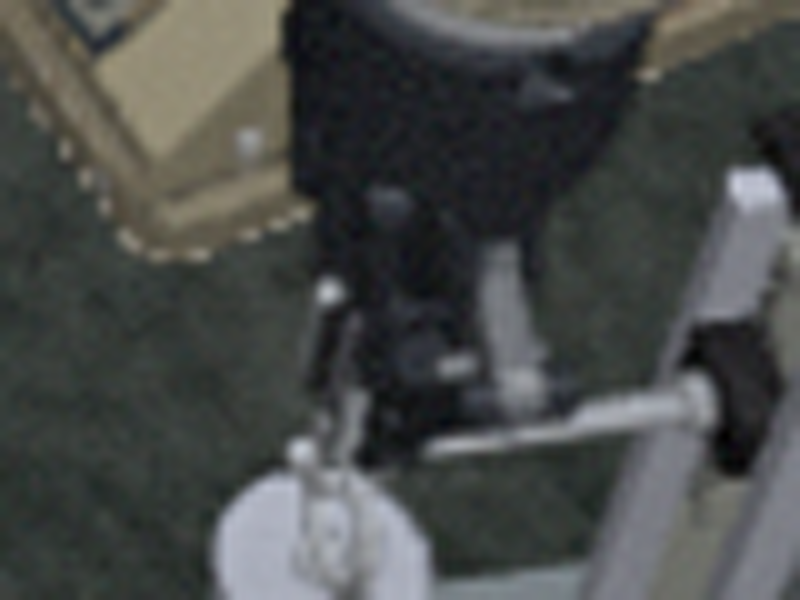

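>>> drive_tool:
  deltas:
    - {"x":-0.1,"y":-0.1,"z":0,"ax":0,"ay":0,"az":0,"gripper":-1}
    - {"x":-0.1,"y":-0.1,"z":0,"ax":0,"ay":0,"az":0,"gripper":-1}
    - {"x":0,"y":0,"z":0,"ax":0,"ay":0,"az":0,"gripper":-1}

```text
time_s: 17.0
tcp_pos: [464.6, -366.7, 265.7]
tool_rot: [3.139, -0.004, -0.262]
ft_force: [-0.1, 0.3, 0.3]
finger_gap: 15.2
```

```bash
python3 ft.py 16
```

```text
17.8 [ 464.6 -366.7  265.6] [ 0.25 -0.57  0.15] [0.51 0.5  0.48] [-0.147 -0.084  0.009]
```

>>> drive_tool:
  deltas:
    - {"x":0.03,"y":0.05,"z":-0.05,"ax":0,"ay":0,"az":0,"gripper":-1}
    - {"x":0,"y":0,"z":0,"ax":0,"ay":0,"az":0,"gripper":-1}
    - {"x":0,"y":0,"z":0,"ax":0,"ay":0,"az":0,"gripper":-1}

```text
time_s: 18.18
tcp_pos: [464.7, -366.9, 265.9]
tool_rot: [3.14, -0.003, -0.262]
ft_force: [0.8, 0.0, 0.5]
finger_gap: 15.1
```

```bash
python3 ft.py 16;python3 look.py v
```

```text
18.975 [ 464.7 -366.9  265.9] [0.19 0.33 0.08] [0.37 0.68 0.44] [ 0.035 -0.027  0.003]
18.975 [ 464.7 -366.9  265.9] [ 3.1398e+00 -2.8000e-03 -2.6180e-01] [ 0.75 -0.24  0.38] 14.8
rel to seat along/across/up: -0.3042899253640153 1.8043850163246422 -44.36320087110528
```

View pics/v_side_raw.png

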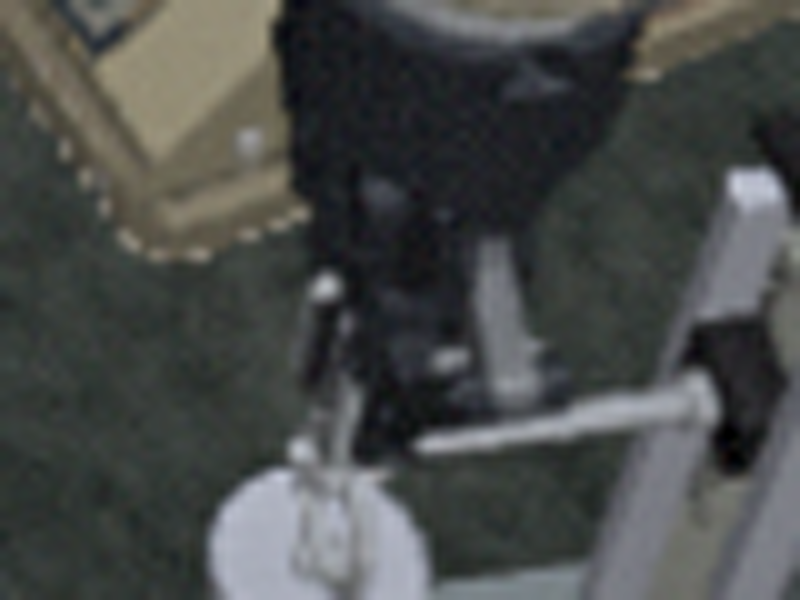

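>>> drive_tool:
  deltas:
    - {"x":0,"y":0,"z":0,"ax":0,"ay":0,"az":0,"gripper":-1}
    - {"x":0,"y":0,"z":0,"ax":0,"ay":0,"az":0,"gripper":-0.65}
    - {"x":0,"y":0,"z":0,"ax":0,"ay":0,"az":0,"gripper":-0.6}
    - {"x":0,"y":0,"z":0,"ax":0,"ay":0,"az":0,"gripper":-0.55}
    - {"x":0,"y":0,"z":0,"ax":0,"ay":0,"az":0,"gripper":-0.5}
    - {"x":0,"y":0,"z":0,"ax":0,"ay":0,"az":0,"gripper":-0.35}
    - {"x":0,"y":0,"z":0,"ax":0,"ay":0,"az":0,"gripper":-0.1}
    - {"x":0,"y":0,"z":0,"ax":0,"ay":0,"az":0,"gripper":0.2}
  newtons: 20

```text
time_s: 20.08
tcp_pos: [464.6, -367.0, 266.0]
tool_rot: [3.14, -0.003, -0.262]
ft_force: [-0.5, -0.3, -0.2]
finger_gap: 51.5
```

```bash
python3 look.py w; python3 look.py w2
```

```text
20.075 [ 464.6 -367.   266. ] [ 3.1396e+00 -2.8000e-03 -2.6200e-01] [-0.53 -0.29 -0.2 ] 51.5
rel to seat along/across/up: -0.3393542620533333 1.6967798801633525 -44.32521551384934
20.175 [ 464.6 -367.   266. ] [ 3.1395e+00 -2.8000e-03 -2.6190e-01] [ 0.1   0.54 -0.3 ] 51.4
rel to seat along/across/up: -0.3167945717984613 1.7143488265055145 -44.324467455468664
```

View pics/w_side_raw.png

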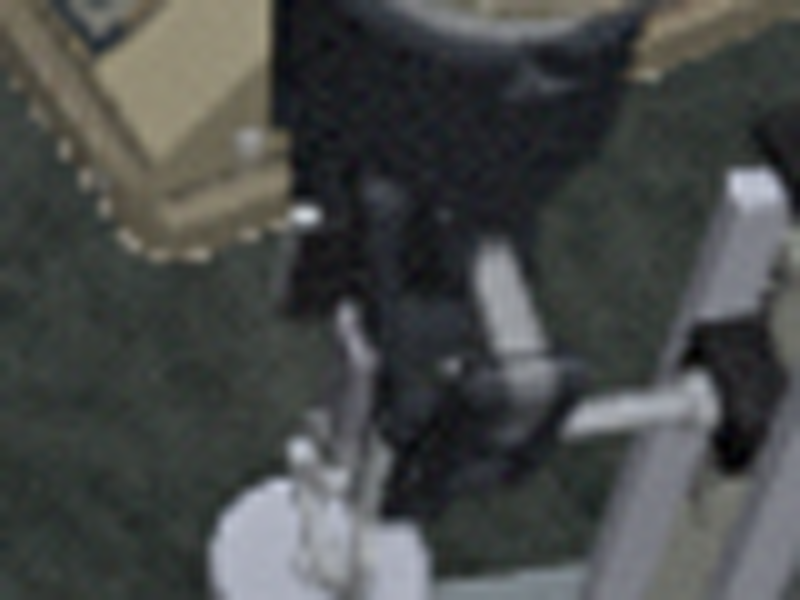

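View pics/w2_side_raw.png

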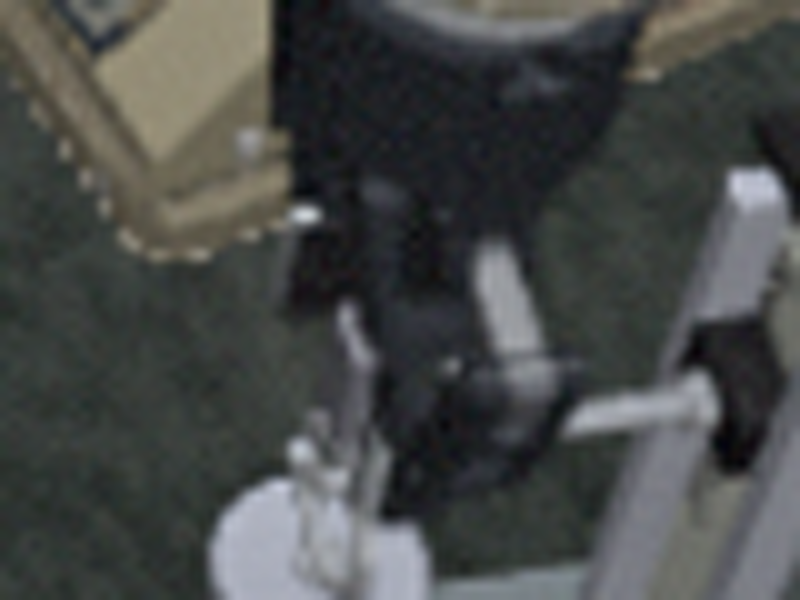

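>>> drive_tool:
  deltas:
    - {"x":0,"y":0,"z":0,"ax":0,"ay":0,"az":0,"gripper":0.2}
    - {"x":0,"y":0,"z":0,"ax":0,"ay":0,"az":0,"gripper":0.2}
    - {"x":0,"y":0,"z":0,"ax":0,"ay":0,"az":0,"gripper":0.2}
    - {"x":0,"y":0,"z":0,"ax":0,"ay":0,"az":0,"gripper":0.2}
    - {"x":0,"y":0,"z":0,"ax":0,"ay":0,"az":0,"gripper":0.2}
    - {"x":0,"y":0,"z":0,"ax":0,"ay":0,"az":0,"gripper":0.2}
    - {"x":0,"y":0,"z":0,"ax":0,"ay":0,"az":0,"gripper":0.2}
    - {"x":0,"y":0,"z":0,"ax":0,"ay":0,"az":0,"gripper":0.2}
    - {"x":0,"y":0,"z":0,"ax":0,"ay":0,"az":0,"gripper":0.2}
    - {"x":0,"y":0,"z":0,"ax":0,"ay":0,"az":0,"gripper":0.2}
    - {"x":0,"y":0,"z":0,"ax":0,"ay":0,"az":0,"gripper":0.2}
    - {"x":0,"y":0,"z":0,"ax":0,"ay":0,"az":0,"gripper":0.2}

```text
time_s: 21.78
tcp_pos: [464.6, -366.9, 266.0]
tool_rot: [3.14, -0.003, -0.262]
ft_force: [0.1, -0.5, -0.3]
finger_gap: 51.1
```

>>> drive_tool:
  deltas:
    - {"x":0,"y":0,"z":0,"ax":0,"ay":0,"az":0,"gripper":0.2}
    - {"x":0,"y":0,"z":0,"ax":0,"ay":0,"az":0,"gripper":0.2}
    - {"x":0,"y":0,"z":0,"ax":0,"ay":0,"az":0,"gripper":0.2}
    - {"x":0,"y":0,"z":0,"ax":0,"ay":0,"az":0,"gripper":0.2}
    - {"x":0,"y":0,"z":0,"ax":0,"ay":0,"az":0,"gripper":0.2}
    - {"x":0,"y":0,"z":0,"ax":0,"ay":0,"az":0,"gripper":0.2}
    - {"x":0,"y":0,"z":0,"ax":0,"ay":0,"az":0,"gripper":0.2}
    - {"x":0,"y":0,"z":0,"ax":0,"ay":0,"az":0,"gripper":0.2}

```text
time_s: 22.78
tcp_pos: [464.6, -367.0, 266.0]
tool_rot: [3.14, -0.003, -0.262]
ft_force: [0.4, 0.4, 0.3]
finger_gap: 51.4
```

```bash
sed -i 's/(310,270,80,60)/(310,285,80,60)/' look.py; python3 look.py x; python3 - <<'E'
import cv2,numpy as np
a,b=[cv2.imread(f"pics/side_{t}.png").astype(float)[270:384,310:400] for t in("w","x")];d=abs(a-b).max(2);print(d.max(),(d>60).sum())
E
```

```text
22.775 [ 464.6 -367.   266. ] [ 3.1396e+00 -2.8000e-03 -2.6190e-01] [0.36 0.43 0.32] 51.4
rel to seat along/across/up: -0.31503090007449414 1.720340102890523 -44.34972858166407
22.0 0
```

View pics/x_side_raw.png

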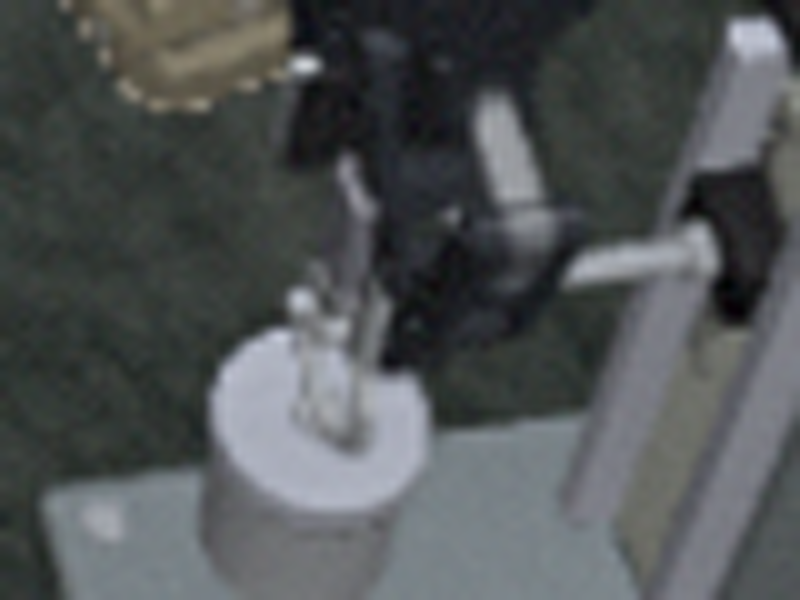

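View pics/x_top_raw.png

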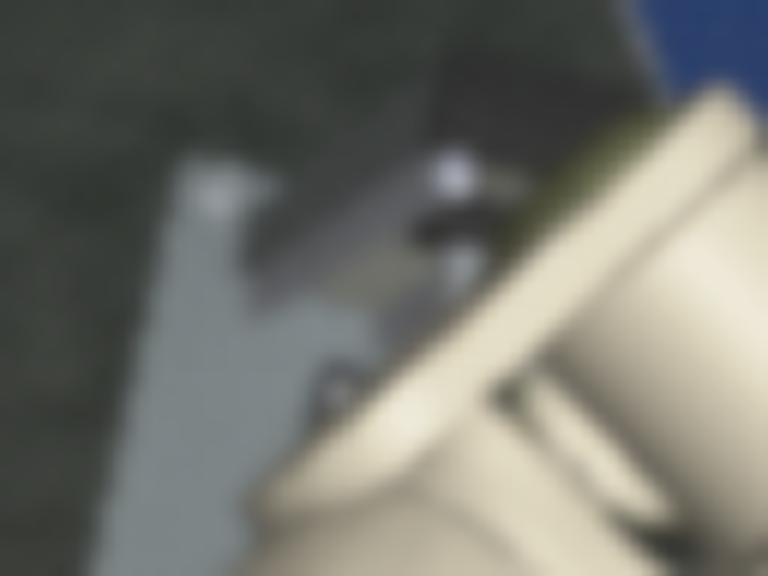

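>>> drive_tool:
  deltas:
    - {"x":0,"y":0,"z":0,"ax":0,"ay":0,"az":0,"gripper":-0.1}
    - {"x":0,"y":0,"z":0,"ax":0,"ay":0,"az":0,"gripper":-0.3}
    - {"x":0,"y":0,"z":0,"ax":0,"ay":0,"az":0,"gripper":-0.4}
    - {"x":0,"y":0,"z":0,"ax":0,"ay":0,"az":0,"gripper":-0.5}
    - {"x":0,"y":0,"z":0,"ax":0,"ay":0,"az":0,"gripper":-0.55}
    - {"x":0,"y":0,"z":0,"ax":0,"ay":0,"az":0,"gripper":-0.6}
    - {"x":0,"y":0,"z":0,"ax":0,"ay":0,"az":0,"gripper":-0.65}
    - {"x":0,"y":0,"z":0,"ax":0,"ay":0,"az":0,"gripper":-0.7}
    - {"x":0,"y":0,"z":0,"ax":0,"ay":0,"az":0,"gripper":-1}
    - {"x":0,"y":0,"z":0,"ax":0,"ay":0,"az":0,"gripper":-1}
  newtons: 20

```text
time_s: 24.12
tcp_pos: [464.5, -367.2, 266.0]
tool_rot: [3.139, -0.003, -0.262]
ft_force: [-0.8, -0.3, -0.5]
finger_gap: 15.4
```

>>> drive_tool:
  deltas:
    - {"x":0,"y":0,"z":0,"ax":0,"ay":0,"az":0,"gripper":-1}
    - {"x":0,"y":0,"z":0,"ax":0,"ay":0,"az":0,"gripper":-1}
    - {"x":0,"y":0,"z":-0.1,"ax":0,"ay":0,"az":0,"gripper":-1}
    - {"x":0,"y":0,"z":-0.2,"ax":0,"ay":0,"az":0,"gripper":-1}
    - {"x":0,"y":0,"z":-0.2,"ax":0,"ay":0,"az":0,"gripper":-1}
    - {"x":0,"y":0,"z":-0.2,"ax":0,"ay":0,"az":0,"gripper":-1}
    - {"x":0,"y":0,"z":0,"ax":0,"ay":0,"az":0,"gripper":-1}
  newtons: 60

```text
time_s: 25.0
tcp_pos: [464.5, -367.2, 273.5]
tool_rot: [3.139, -0.003, -0.262]
ft_force: [-0.1, -0.9, 0.2]
finger_gap: 15.1
```

```bash
python3 ft.py 8
```

```text
25.4 [ 464.5 -367.2  273.3] [-0.15 -0.8  -0.83] [0.68 0.47 0.36] [-0.172  0.028 -0.027]
```

>>> drive_tool:
  deltas:
    - {"x":0,"y":0,"z":-0.2,"ax":0,"ay":0,"az":0,"gripper":-1}
    - {"x":0,"y":0,"z":-0.3,"ax":0,"ay":0,"az":0,"gripper":-1}
    - {"x":0,"y":0,"z":-0.3,"ax":0,"ay":0,"az":0,"gripper":-1}
    - {"x":0,"y":0,"z":-0.3,"ax":0,"ay":0,"az":0,"gripper":-1}
    - {"x":0,"y":0,"z":-0.3,"ax":0,"ay":0,"az":0,"gripper":-1}
    - {"x":0,"y":0,"z":-0.3,"ax":0,"ay":0,"az":0,"gripper":-1}
    - {"x":0,"y":0,"z":-0.3,"ax":0,"ay":0,"az":0,"gripper":-1}
    - {"x":0,"y":0,"z":-0.3,"ax":0,"ay":0,"az":0,"gripper":-1}
    - {"x":0,"y":0,"z":-0.3,"ax":0,"ay":0,"az":0,"gripper":-1}
    - {"x":0,"y":0,"z":-0.2,"ax":0,"ay":0,"az":0,"gripper":-1}
    - {"x":0,"y":0,"z":-0.2,"ax":0,"ay":0,"az":0,"gripper":-1}
    - {"x":0,"y":0,"z":-0.2,"ax":0,"ay":0,"az":0,"gripper":-1}

```text
time_s: 26.9
tcp_pos: [464.4, -367.0, 306.6]
tool_rot: [3.14, -0.001, -0.262]
ft_force: [0.4, -0.5, -3.6]
finger_gap: 15.0
```

>>> drive_tool:
  deltas:
    - {"x":0,"y":0,"z":-0.2,"ax":0,"ay":0,"az":0,"gripper":-1}
    - {"x":0,"y":0,"z":-0.2,"ax":0,"ay":0,"az":0,"gripper":-1}
    - {"x":0,"y":0,"z":-0.2,"ax":0,"ay":0,"az":0,"gripper":-1}
    - {"x":0,"y":0,"z":-0.2,"ax":0,"ay":0,"az":0,"gripper":-1}
    - {"x":0,"y":0,"z":-0.2,"ax":0,"ay":0,"az":0,"gripper":-1}
    - {"x":0,"y":0,"z":-0.2,"ax":0,"ay":0,"az":0,"gripper":-1}
    - {"x":0,"y":0,"z":-0.2,"ax":0,"ay":0,"az":0,"gripper":-1}
    - {"x":0,"y":0,"z":-0.2,"ax":0,"ay":0,"az":0,"gripper":-1}
    - {"x":0,"y":0,"z":0,"ax":0,"ay":0,"az":0,"gripper":-1}

```text
time_s: 28.02
tcp_pos: [464.2, -366.4, 323.1]
tool_rot: [-3.141, 0.001, -0.262]
ft_force: [0.0, 0.1, -3.5]
finger_gap: 15.1
```

```bash
sed -i 's/(310,285,80,60)/(310,270,80,60)/' look.py;python3 ft.py 6;python3 look.py y
```

```text
28.325 [ 464.2 -366.4  322.8] [-0.3   0.14 -4.32] [0.34 0.56 0.39] [-0.002 -0.003  0.024]
28.325 [ 464.2 -366.4  322.8] [-3.1409e+00  1.1000e-03 -2.6190e-01] [-0.15 -0.11 -4.06] 14.9
rel to seat along/across/up: -0.9115903521333362 2.167563834289161 12.52176959029697
```

View pics/y_side_raw.png

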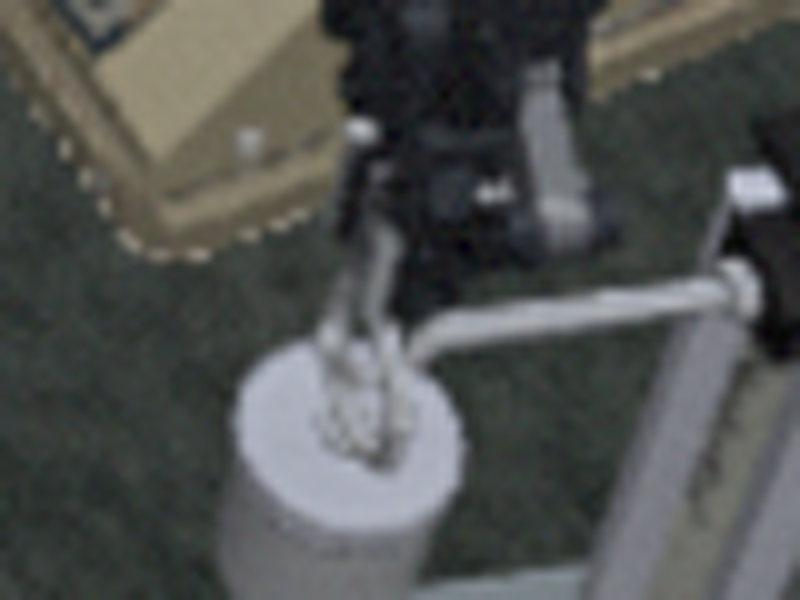

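>>> drive_tool:
  deltas:
    - {"x":0,"y":0,"z":-0.2,"ax":0,"ay":0,"az":0,"gripper":-1}
    - {"x":0,"y":0,"z":-0.3,"ax":0,"ay":0,"az":0,"gripper":-1}
    - {"x":0,"y":0.05,"z":-0.3,"ax":0,"ay":0,"az":0,"gripper":-1}
    - {"x":0,"y":0.05,"z":-0.1,"ax":0,"ay":0,"az":0,"gripper":-1}
    - {"x":0,"y":0,"z":0,"ax":0,"ay":0,"az":0,"gripper":-1}

```text
time_s: 29.05
tcp_pos: [463.9, -367.5, 332.7]
tool_rot: [-3.141, 0.001, -0.262]
ft_force: [0.7, 0.2, -4.7]
finger_gap: 15.2
```

```bash
python3 look.py z; python3 - <<'E'
from ov import *
from cell import bot
s=bot.read_state();p=s["tcp_pos"]
im=cv2.imread("pics/side_z.png")
cv2.imwrite("pics/z2.png",np.hstack([draw("side",im,canmodel(p[0],p[1]-1,-.262,p[2]-191.3-d)[:1]+canmodel(p[0],p[1]-1,-.262,p[2]-191.3-d)[4:],325,285,45,45,8) for d in(0,3)]))
E
```

```text
29.05 [ 463.9 -367.5  332.7] [-3.1411e+00  7.0000e-04 -2.6190e-01] [ 0.7   0.23 -4.65] 15.2
rel to seat along/across/up: -0.8699166413576279 1.0293771662493476 22.375504526327518
```

View pics/z2.png

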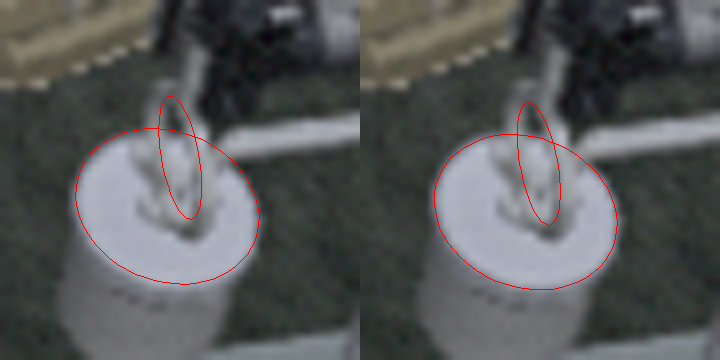

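>>> drive_tool:
  deltas:
    - {"x":-0.3,"y":0,"z":0,"ax":0,"ay":0,"az":0,"gripper":-1}
    - {"x":-0.4,"y":0,"z":0,"ax":0,"ay":0,"az":0,"gripper":-1}
    - {"x":-0.4,"y":0,"z":0,"ax":0,"ay":0,"az":0,"gripper":-1}
    - {"x":-0.4,"y":0,"z":0,"ax":0,"ay":0,"az":0,"gripper":-1}
    - {"x":-0.4,"y":0,"z":0,"ax":0,"ay":0,"az":0,"gripper":-1}
    - {"x":-0.5,"y":0,"z":0,"ax":0,"ay":0,"az":0,"gripper":-1}
    - {"x":-0.6,"y":0,"z":0,"ax":0,"ay":0,"az":0,"gripper":-1}
    - {"x":-0.7,"y":0,"z":0,"ax":0,"ay":0,"az":0,"gripper":-1}
    - {"x":-0.7,"y":0,"z":0,"ax":0,"ay":0,"az":0,"gripper":-1}
    - {"x":-0.6,"y":0,"z":0,"ax":0,"ay":0,"az":0,"gripper":-1}

```text
time_s: 30.4
tcp_pos: [412.1, -353.4, 332.6]
tool_rot: [-3.141, 0.001, -0.262]
ft_force: [-0.7, 0.3, -4.4]
finger_gap: 15.4
```

```bash
python3 look.py A; python3 - <<'E'
from plan import *
go([420,0,330],0,13)
E
```

```text
30.4 [ 412.1 -353.4  332.6] [-3.1409e+00  1.3000e-03 -2.6180e-01] [-0.73  0.26 -4.39] 15.4
rel to seat along/across/up: -54.57590351399643 1.0707261029805408 22.260254362520527
30.5 [ 412.1 -353.4  332.7] [-3.141e+00  1.300e-03 -2.621e-01] [-0.02 -0.43 -4.28] 15.0
[{"x": -0.65, "y": -2.64, "z": 0.02, "ax": -0.0, "ay": 0.0, "az": -0.02}, {"x": -0.59, "y": -2.65, "z": 0.02, "ax": -0.0, "ay": 0.0, "az": -0.02}, {"x": -0.54, "y": -2.67, "z": 0.02, "ax": -0.0, "ay": 0.0, "az": -0.02}, {"x": -0.49, "y": -2.68, "z": 0.02, "ax": -0.0, "ay": 0.0, "az": -0.02}, {"x": -0.43, "y": -2.68, "z": 0.02, "ax": -0.0, "ay": 0.0, "az": -0.02}, {"x": -0.38, "y": -2.69, "z": 0.03, "ax": -0.0, "ay": 0.0, "az": -0.02}, {"x": -0.32, "y": -2.7, "z": 0.02, "ax": -0.0, "ay": 0.0, "az": -0.02}, {"x": -0.27, "y": -2.71, "z": 0.03, "ax": -0.0, "ay": 0.0, "az": -0.02}, {"x": -0.22, "y": -2.71, "z": 0.02, "ax": -0.0, "ay": 0.0, "az": -0.02}, {"x": -0.16, "y": -2.71, "z": 0.03, "ax": -0.0, "ay": 0.0, "az": -0.021}, {"x": -0.1, "y": -2.72, "z": 0.02, "ax": -0.0, "ay": 0.0, "az": -0.02}, {"x": -0.05, "y": -2.72, "z": 0.03, "ax": -0.0, "ay": 0.001, "az": -0.021}, {"x": 0.0, "y": -2.72, "z": 0.02, "ax": -0.001, "ay": 0.0, "az": -0.02}]
[4.19964782e+02 3.33736171e-02 3.30002063e+02] [ 3.14150779e+00  1.45641134e-04 -1.29440606e-04]
```

View pics/A_side_raw.png

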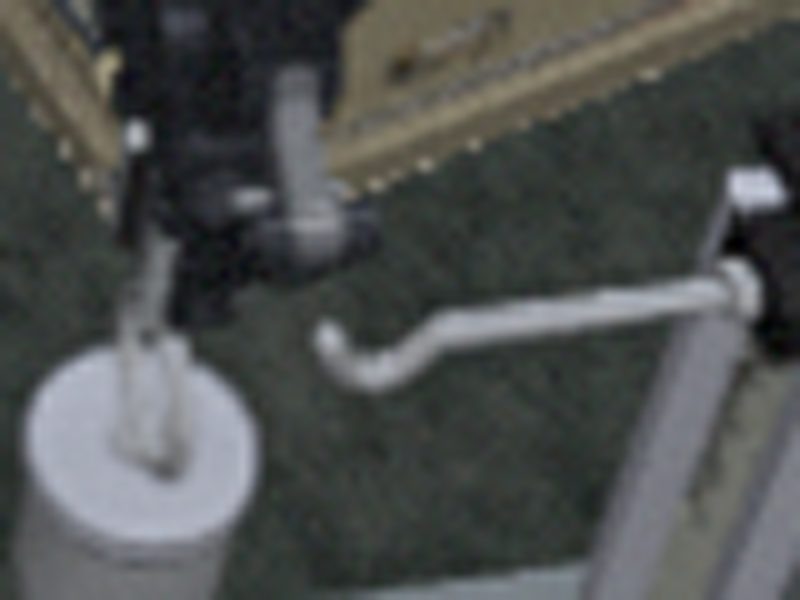

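>>> drive_tool:
  deltas:
    - {"x":-0.3,"y":-1.3,"z":0,"ax":0,"ay":0,"az":-0.02,"gripper":-1}
    - {"x":-0.6,"y":-2.6,"z":0,"ax":0,"ay":0,"az":-0.02,"gripper":-1}
    - {"x":-0.8,"y":-3.8,"z":0,"ax":0,"ay":0,"az":-0.02,"gripper":-1}
    - {"x":-0.7,"y":-3.8,"z":0,"ax":0,"ay":0,"az":-0.02,"gripper":-1}
    - {"x":-0.6,"y":-3.8,"z":0,"ax":0,"ay":0,"az":-0.02,"gripper":-1}
    - {"x":-0.5,"y":-3.8,"z":0,"ax":0,"ay":0,"az":-0.02,"gripper":-1}
    - {"x":-0.4,"y":-3.8,"z":0,"ax":0,"ay":0,"az":-0.02,"gripper":-1}
    - {"x":-0.4,"y":-3.8,"z":0,"ax":0,"ay":0,"az":-0.02,"gripper":-1}
    - {"x":-0.3,"y":-3.8,"z":0,"ax":0,"ay":0,"az":-0.02,"gripper":-1}
    - {"x":-0.2,"y":-3.8,"z":0,"ax":0,"ay":0,"az":-0.02,"gripper":-1}
    - {"x":0,"y":-3.8,"z":0,"ax":0,"ay":0,"az":-0.02,"gripper":-1}
    - {"x":0,"y":-3.8,"z":0,"ax":0,"ay":0,"az":-0.02,"gripper":-1}

```text
time_s: 32.0
tcp_pos: [418.0, 88.9, 334.2]
tool_rot: [-3.139, -0.004, -0.004]
ft_force: [0.7, -0.7, -4.8]
finger_gap: 14.3
```

```bash
python3 - <<'E'
from plan import *
go([461.5,286,300],0,9)
E
```

```text
32.0 [418.   88.9 334.2] [-3.1389 -0.0038 -0.0038] [ 0.72 -0.71 -4.81] 14.3
[{"x": 0.47, "y": -2.19, "z": 0.39, "ax": -0.0, "ay": -0.0, "az": -0.0}, {"x": 0.47, "y": -2.19, "z": 0.39, "ax": -0.0, "ay": -0.0, "az": -0.0}, {"x": 0.48, "y": -2.19, "z": 0.39, "ax": -0.0, "ay": -0.001, "az": -0.001}, {"x": 0.48, "y": -2.19, "z": 0.39, "ax": -0.0, "ay": -0.0, "az": -0.0}, {"x": 0.48, "y": -2.19, "z": 0.39, "ax": -0.001, "ay": -0.001, "az": -0.001}, {"x": 0.48, "y": -2.19, "z": 0.38, "ax": -0.0, "ay": -0.0, "az": -0.0}, {"x": 0.48, "y": -2.19, "z": 0.38, "ax": -0.001, "ay": -0.001, "az": -0.001}, {"x": 0.48, "y": -2.19, "z": 0.38, "ax": -0.0, "ay": -0.0, "az": -0.0}, {"x": 0.48, "y": -2.19, "z": 0.39, "ax": -0.001, "ay": -0.001, "az": -0.001}]
[461.52729508 286.00098336 299.95409812] [3.14130920e+00 1.45315247e-04 2.17687115e-04]
```

>>> drive_tool:
  deltas:
    - {"x":0.5,"y":-3.0,"z":0.3,"ax":0,"ay":0,"az":0,"gripper":-1}
    - {"x":0.5,"y":-2.5,"z":0.4,"ax":0,"ay":0,"az":0,"gripper":-1}
    - {"x":0.5,"y":-2.5,"z":0.4,"ax":0,"ay":0,"az":0,"gripper":-1}
    - {"x":0.5,"y":-2.5,"z":0.4,"ax":0,"ay":0,"az":0,"gripper":-1}
    - {"x":0.5,"y":-2.5,"z":0.4,"ax":0,"ay":0,"az":0,"gripper":-1}
    - {"x":0.5,"y":-2.2,"z":0.4,"ax":0,"ay":0,"az":0,"gripper":-1}
    - {"x":0.5,"y":-2,"z":0.4,"ax":0,"ay":0,"az":0,"gripper":-1}
    - {"x":0.4,"y":-1.4,"z":0.4,"ax":0,"ay":0,"az":0,"gripper":-1}
    - {"x":0.4,"y":-0.8,"z":0.4,"ax":0,"ay":0,"az":0,"gripper":-1}
    - {"x":0,"y":0,"z":0,"ax":0,"ay":0,"az":0,"gripper":-1}

```text
time_s: 33.25
tcp_pos: [455.2, 296.9, 299.7]
tool_rot: [-3.137, -0.005, 0.013]
ft_force: [-0.3, -0.7, -4.6]
finger_gap: 15.0
```

```bash
python3 - <<'E'
from plan import *
go([461.5,286,230],0,7)
from cell import bot
from ov import *
im=bot.get_image("side")["img"][:,:,::-1].copy();cv2.imwrite("pics/side_B.png",im);crop(0,"pics/side_B.png",190,120,110,110,5.4,"pics/B.png")
E
```

```text
33.25 [455.2 296.9 299.7] [-3.1374 -0.0047  0.0126] [-0.33 -0.66 -4.59] 15.0
[{"x": 0.08, "y": 0.16, "z": 1.0, "ax": -0.001, "ay": -0.001, "az": 0.002}, {"x": 0.08, "y": 0.16, "z": 0.99, "ax": -0.001, "ay": -0.001, "az": 0.002}, {"x": 0.09, "y": 0.16, "z": 1.0, "ax": -0.0, "ay": -0.001, "az": 0.002}, {"x": 0.09, "y": 0.16, "z": 0.99, "ax": -0.001, "ay": -0.0, "az": 0.002}, {"x": 0.09, "y": 0.16, "z": 1.0, "ax": -0.0, "ay": -0.001, "az": 0.002}, {"x": 0.09, "y": 0.15, "z": 0.99, "ax": -0.001, "ay": -0.0, "az": 0.001}, {"x": 0.09, "y": 0.16, "z": 1.0, "ax": -0.0, "ay": -0.001, "az": 0.002}]
[461.54976647 285.95194113 229.97270735] [-3.14137094e+00  3.42431221e-04 -4.12149676e-04]
```

View pics/B.png

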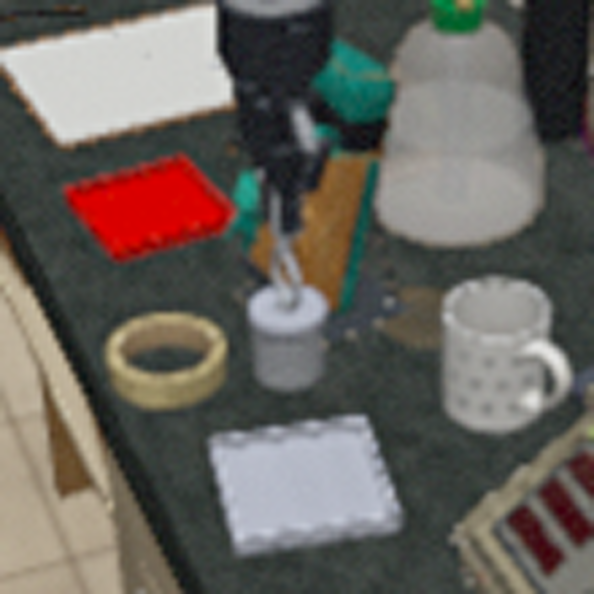

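>>> drive_tool:
  deltas:
    - {"x":0.1,"y":0.2,"z":1,"ax":-0.002,"ay":-0.002,"az":0,"gripper":-1}
    - {"x":0.1,"y":0.2,"z":1.2,"ax":-0.002,"ay":-0.002,"az":0,"gripper":-1}
    - {"x":0.1,"y":0.2,"z":1.2,"ax":0,"ay":0,"az":0,"gripper":-1}
    - {"x":0.1,"y":0.2,"z":1.2,"ax":0,"ay":0,"az":0,"gripper":-1}
    - {"x":0.1,"y":0.2,"z":1.2,"ax":0,"ay":0,"az":0,"gripper":-1}
    - {"x":0.1,"y":0.1,"z":1.2,"ax":0,"ay":0,"az":0,"gripper":-1}
    - {"x":0,"y":0,"z":0.8,"ax":0,"ay":0,"az":0,"gripper":-1}
    - {"x":0,"y":0,"z":0.6,"ax":0,"ay":0,"az":0,"gripper":-1}
    - {"x":0,"y":0,"z":0,"ax":0,"ay":0,"az":0,"gripper":-1}

```text
time_s: 34.42
tcp_pos: [461.8, 283.4, 209.7]
tool_rot: [3.141, 0.0, 0.01]
ft_force: [-1.1, 0.4, -2.9]
finger_gap: 15.2
```

```bash
python3 - <<'E'
from plan import *
go([461.5,286,205],0,1)
from cell import bot
from ov import *
im=bot.get_image("side")["img"][:,:,::-1].copy();cv2.imwrite("pics/side_C.png",im);crop(0,"pics/side_C.png",210,150,80,80,7,"pics/C.png")
E
```

```text
34.425 [461.8 283.4 209.7] [3.1409e+00 3.0000e-04 1.0300e-02] [-1.07  0.4  -2.93] 15.2
[{"x": -0.03, "y": -0.26, "z": 0.47, "ax": 0.001, "ay": 0.0, "az": 0.01}]
[461.48079601 286.01048334 204.95187242] [-3.14128177e+00  3.23110671e-04  3.49067113e-04]
```

View pics/C.png

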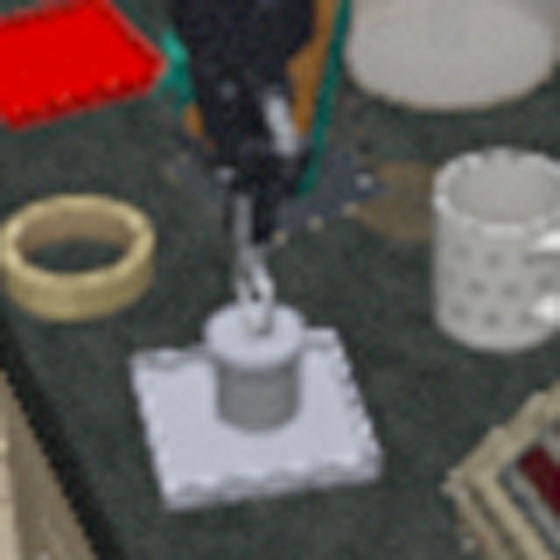

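>>> drive_tool:
  deltas:
    - {"x":0,"y":-0.1,"z":0.3,"ax":0,"ay":0,"az":0,"gripper":-1}
    - {"x":0,"y":-0.1,"z":0.3,"ax":0,"ay":0,"az":0,"gripper":-1}
    - {"x":0,"y":0,"z":0.2,"ax":0,"ay":0,"az":0,"gripper":-1}
    - {"x":0,"y":0,"z":0.1,"ax":0,"ay":0,"az":0,"gripper":-1}
    - {"x":0,"y":0,"z":0.1,"ax":0,"ay":0,"az":0,"gripper":-1}
    - {"x":0,"y":0,"z":0.1,"ax":0,"ay":0,"az":0,"gripper":-1}
    - {"x":0,"y":0,"z":0,"ax":0,"ay":0,"az":0,"gripper":-1}

```text
time_s: 35.35
tcp_pos: [462.2, 285.8, 199.1]
tool_rot: [-3.141, -0.002, 0.011]
ft_force: [0.9, 0.0, -4.7]
finger_gap: 15.0
```

```bash
python3 ft.py 6
```

```text
35.65 [462.2 285.9 199.3] [ 0.21 -0.27 -4.11] [0.47 0.33 0.54] [-0.013  0.004 -0.017]
```

>>> drive_tool:
  deltas:
    - {"x":0,"y":0,"z":0.1,"ax":0,"ay":0,"az":0,"gripper":-1}
    - {"x":0,"y":0,"z":0.1,"ax":0,"ay":0,"az":0,"gripper":-1}
    - {"x":0,"y":0,"z":0,"ax":0,"ay":0,"az":0,"gripper":-1}

```text
time_s: 36.02
tcp_pos: [462.2, 285.8, 197.1]
tool_rot: [-3.141, -0.002, 0.011]
ft_force: [0.1, 0.1, -5.0]
finger_gap: 15.1
```

```bash
python3 ft.py 5
```

```text
36.275 [462.2 285.9 197.2] [ 0.09  0.25 -4.58] [0.41 0.49 0.43] [ 0.016  0.003 -0.006]
```

>>> drive_tool:
  deltas:
    - {"x":0,"y":0,"z":0.1,"ax":0,"ay":0,"az":0,"gripper":-1}
    - {"x":0,"y":0,"z":0.1,"ax":0,"ay":0,"az":0,"gripper":-1}
    - {"x":0,"y":0,"z":0,"ax":0,"ay":0,"az":0,"gripper":-1}

```text
time_s: 36.65
tcp_pos: [462.5, 285.9, 196.4]
tool_rot: [-3.141, -0.005, 0.011]
ft_force: [-0.6, -0.8, -4.9]
finger_gap: 15.2
```

```bash
python3 ft.py 5
```

```text
36.9 [462.6 286.  196.3] [ 0.02  0.2  -2.26] [0.53 0.42 0.75] [-0.017 -0.011 -0.007]
```

>>> drive_tool:
  deltas:
    - {"x":0,"y":0,"z":0.06,"ax":0,"ay":0,"az":0,"gripper":-1}
    - {"x":0,"y":0,"z":0,"ax":0,"ay":0,"az":0,"gripper":-1}

```text
time_s: 37.15
tcp_pos: [462.7, 286.0, 196.3]
tool_rot: [-3.141, -0.005, 0.011]
ft_force: [-1.1, 0.5, -2.0]
finger_gap: 15.2
```

```bash
python3 ft.py 5
```

```text
37.4 [462.7 286.  196.3] [-1.21 -0.61  0.64] [0.43 0.29 0.5 ] [-0.128  0.265  0.009]
```

On the tray floor. Releasing slowly, then straight up.

>>> drive_tool:
  deltas:
    - {"x":0,"y":0,"z":0,"ax":0,"ay":0,"az":0,"gripper":-0.65}
    - {"x":0,"y":0,"z":0,"ax":0,"ay":0,"az":0,"gripper":-0.55}
    - {"x":0,"y":0,"z":0,"ax":0,"ay":0,"az":0,"gripper":-0.4}
    - {"x":0,"y":0,"z":0,"ax":0,"ay":0,"az":0,"gripper":0}
    - {"x":0,"y":0,"z":0,"ax":0,"ay":0,"az":0,"gripper":0.5}
    - {"x":0,"y":0,"z":0,"ax":0,"ay":0,"az":0,"gripper":0.7}
    - {"x":0,"y":0,"z":0,"ax":0,"ay":0,"az":0,"gripper":0.7}
  newtons: 20

```text
time_s: 38.28
tcp_pos: [463.2, 286.2, 196.4]
tool_rot: [-3.14, -0.007, 0.011]
ft_force: [-0.1, -0.5, -0.6]
finger_gap: 72.4
```

>>> drive_tool:
  deltas:
    - {"x":0,"y":0,"z":-0.5,"ax":0,"ay":0,"az":0,"gripper":0.7}
    - {"x":0,"y":0,"z":-1,"ax":0,"ay":0,"az":0,"gripper":0.7}
    - {"x":0,"y":0,"z":-2,"ax":0,"ay":0,"az":0,"gripper":0.7}
    - {"x":0,"y":0,"z":-2,"ax":0,"ay":0,"az":0,"gripper":0.7}
    - {"x":0,"y":0,"z":-2,"ax":0,"ay":0,"az":0,"gripper":0.7}
    - {"x":0,"y":0,"z":-2,"ax":0,"ay":0,"az":0,"gripper":0.7}
    - {"x":0,"y":0,"z":-2,"ax":0,"ay":0,"az":0,"gripper":0.7}
    - {"x":0,"y":0,"z":-1,"ax":0,"ay":0,"az":0,"gripper":0.7}
    - {"x":0,"y":0,"z":0,"ax":0,"ay":0,"az":0,"gripper":0.7}

```text
time_s: 39.4
tcp_pos: [461.8, 285.8, 330.4]
tool_rot: [-3.139, -0.011, 0.011]
ft_force: [-0.6, 0.6, 0.8]
finger_gap: 72.4
```

```bash
python3 - <<'E'
from cell import bot
from ov import *
im=bot.get_image("side")["img"][:,:,::-1].copy();cv2.imwrite("pics/side_D.png",im)
a=cv2.resize(im[150:230,210:290],None,fx=5,fy=5,interpolation=cv2.INTER_CUBIC);b=cv2.resize(im[270:350,310:390],None,fx=5,fy=5,interpolation=cv2.INTER_CUBIC)
cv2.imwrite("pics/D.png",np.hstack([a,b]));s=bot.read_state();print(s["time_s"],s["tcp_pos"],s["finger_gap"])
for t in("r","A"): pass
o=cv2.imread("pics/side0.png")[270:384,310:460].astype(float);d=abs(o-im[270:384,310:460]).max(2);print((d>60).sum())
E
```

```text
39.45 [461.76831136 285.80092394 329.85353373] 72.53623359784962
0
```

View pics/D.png

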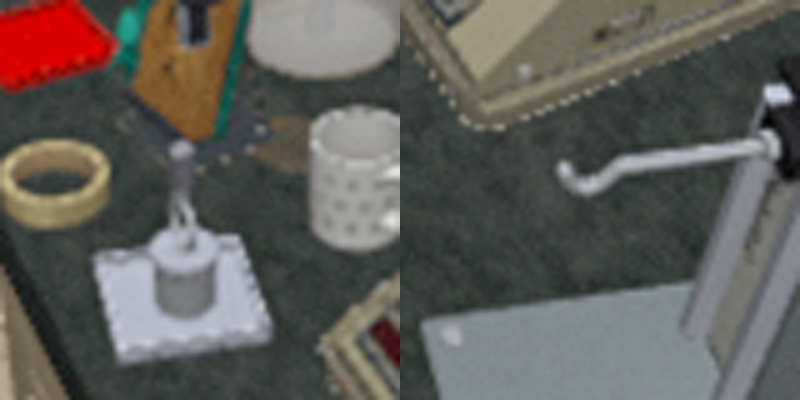

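The canister stands upright and free, roughly centred in the aluminium tray (left half, near (185,300)). The hook is empty and at the same place as in the first picture (right half, tip at (563,170)). The tape and mug haven't moved. Handing in.

```bash
python3 -c "
from cell import bot
print(bot.close_job())"
```

```text
the job is handed in; nothing more can be done
None
```

The job is handed in at about 39.5 s. The canister was weighed on the hook and then set down upright in the aluminium tray. `close_job` gives no verdict, so the points below are my own checks.

- **Weighing:** I lowered the canister onto the hook at up to about 30 mm/s, to a sink of about 44–46 mm. I let go once the measured vertical force on the gripper was about 0.1 N. It hung free for about 2.7 s, and the pictures at the start and end of that time show no change. The wrist force puts it at roughly 4.6 N, or about 0.47 kg.
- **Lifting off and setting down:** I regripped it softly, raised it at up to about 30 mm/s until the hook was empty, backed out and set it in the tray. The last picture shows it upright, roughly centred and let go of. The hook area matches the first picture, and the mug and tape look unmoved.
- **Disagreements and gaps:**
  - The two cameras differed by 4–5 mm in y. I trusted the side camera, because its overlay matched the gripper.
  - At balance there was a sideways force of about 1.4 N, which I reduced to under 0.4 N by small shifts before letting go.
  - While setting down, the first readings after touching the floor lagged, so the arm pushed down lightly (about 0.6 N) just before release.
  - Hook speed was never measured directly; the figures come from how fast I moved the arm.
  - I didn't look at the check weight again at the end, but nothing passed low near it.

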